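# Load a shear box for its stiffness check

## Robot

A 6-joint arm with a two-finger parallel gripper is mounted at the origin on a cart in front of the work surface, level with it; the furniture and walls round the work are solid. World frame = base frame: x ahead of the robot, y to its left, z up, the work surface at z = 0. Lengths are in m, angles in rad, forces in N, time in s.
With the tool pointing down it reaches from about 0.25 to 0.775 m from the base axis. Payload 4 kg.
Tool frame: the origin (TCP) lies at the centre of the arm's flange, where the gripper is bolted on; the fingertips stand 173 mm ahead of it and the grasp point (between the pads) lies 155 mm ahead of it (env.pinch_z is the z of the grasp point in the tool frame, in m); z points along the fingers, y is the line along which they close (so a half turn about z gives the same grasp; the last joint's range is limited). The gripper opens to 85 mm and grips with 20 to 120 N. Pads are 22 mm wide; open, the fingers measure 114 mm over their backs; the gripper's body (76 mm by 85 mm) begins 54 mm behind the grasp point. The pads swing forward as they close: fully open they stand 13 mm farther back than shut.
Start: joints at [-1.341, 0.087, 1.371, -0, 1.684, -0.103], TCP at [0.18, -0.52, 0.405] pointing down, gripper open.
Joint ranges: [-3.1, 3.1], [-0.76, 2.03], [0.27, 2.55], [-1.08, 4.22], [0.17, 2.65], [-2.57, 2.57]. Speed limits (rad/s): [2.79, 2.79, 3.14, 3.14, 3.14, 3.14].

## Interface

Orientations are given as a rotation vector (axis times angle).
In Python, from cell import env gives the robot as it stands. The module is installed in compiled form; this text tells all that it offers.
- The arm moves only by the tool apply_moves, never from a script. Its argument "deltas" is a list of rows, each an object of numbers: "x", "y", "z": the shift along the tool's x, y, z in units of 0.04 m (1.0 is 0.04 m); "wx", "wy", "wz": the turn, a rotation vector about the tool's x, y, z in units of 0.08 rad (1.0 is 0.08 rad); "gripper": the opening, from 0 (shut) to 1 (fully open). A call has 1 to 10 rows; each row shifts and turns the commanded pose from where the row before left it, along the tool's axes as they then stand; what a row does not reach is not made up. A row lasts 1/12 s, in which the tool goes at most 41.7 mm and 7.16 degrees, less where a joint would pass 70% of its speed; a pose out of reach is approached as far as the arm can. A call with a number of a shift or a turn outside -1 to 1 is refused whole. A call with a gripper value outside its range is refused whole. The fingers move at their own pace and stop on an object; "force" is the grip in N (left out, the last holds). Time passes only in rows, so rows that do not move let the fingers close. It gives the time, the measured TCP pose, the force, the opening and the grip force at its end, in the units of the state.
- env.get_obs(): the state, without advancing time (a new reading comes with each control period).
- env.get_image(name): name is "side" or "top" or "wrist"; returns a dict with "img" (384x512x3 uint8, blue, green, red), "fx", "fy", "cx", "cy" (pixels), "R" (3x3) and "t" (3): a world point X has camera coordinates R X + t. Camera axes: x right, y down, z forward; pixel columns grow to the right and rows downward; lengths in m; the calibration is good to about 2 mm. A picture is of the moment at which its call begins. There is no depth.
- env.job_done(): hands the job in; it is judged then, once.
Trained networks look in the newest picture that a camera, given by its name, has taken for a name from the list of things; names that differ only in an ending like _2 or _b are one class to them, and where a whole thing is asked for, a point or a joint stands for the part that bears it (a point fixed in the world has none). Each returns a list of dicts, best first, with "confidence" (0 to 1); they miss things now and then, are a little off and sometimes report something else, mostly with a low value. They report only what shows in the picture. A call takes as long as a camera call. They do not tell look-alikes from the thing itself.
- env.look_for(camera, query): "point" ([x, y, z] in m, in the coordinates of the camera as it stood for that picture, good to about 4 mm: the middle of the surface that is visible of it).
- env.trace(camera, query): "mask" (384x512 bool, what is visible of it).
The state is a dict: "time": time; "qpos": joint angles; "dq": joint speeds; "joint_efforts": joint torques, N m; "tcp_pos": TCP position; "eef_rot": TCP orientation; "wrist_force": force on the tool from outside, world axes, zero at the start; "ft_torque": the same for the moment, N m; "grip_width": opening from 0.0 (shut) to 1.0 (fully open); "grip_force": force on a finger pad.
Only numpy, scipy, OpenCV 4.12 (cv2) and the standard library are available. Lean on these libraries where they do the work, as an engineer would, in place of code of your own. Each camera call takes 0.05 s, during which the arm holds its last target. There are 200 camera calls.

## Task

Load the shear box for its stiffness check: seat the solid aluminium block on the floor of the box, lay the larger of the two perforated stone plates from the drying rack flat on it, then put the steel load cap on top with its boss upward, so that each part lies square and fully home and the cap's flange ends flush with the rim. Lower the block and the cap in gently rather than dropping them, do not force the brittle plate, and leave the smaller plate and everything else on the bench where it is.

Things in the scene. Friction and masses are not known exactly. Their poses are not given: they have to be found in the camera images.
- shear_box: split square brass shear box, outside 90 x 90 mm, fixed on an aluminium base plate 10 mm thick. Origin: underside of the base, below the middle of the well; z up. Walls 14 mm, rim 58 mm above the bench; +x and -x walls solid, +y and -y walls each with a finger slot 41 mm wide, open at the top, down to the well's floor. A push-rod seat sticks out 31 mm at +x. Base x -63 to +87, y -52 to +52 mm
- well (a point): middle of the floor of the box's square well: 62 x 62 mm, 44 mm deep below the rim, sides along x and y; axes as the box's, z up
- dummy_block: solid bright aluminium block 60 x 60 x 24 mm, about 0.5 kg, lying flat on the bench. Origin: centre of its underside, z up, x and y along its sides
- plate_60: the larger perforated buff stone plate, 60 x 60 x 10 mm, 0.09 kg, brittle, standing on edge in the drying rack. Origin: its centre; z is the normal of its faces (level while it stands), x and y along its sides
- plate_50: the smaller perforated stone plate, for another box, 50 x 50 x 10 mm, standing on edge in the same rack; it stays there. Origin: its centre; z is the normal of its faces
- load_cap: steel load cap: square flange 60 x 60 x 10 mm with a round boss, 28 mm in diameter and 24 mm high, in the middle of its top. Origin: centre of its underside, z up, x and y along the sides of the flange
- drying_rack: white plastic drying rack, fixed, 132 (x) x 84 (y) x 31 mm high, three slots across it at x = -34, 0 and +34 mm; the middle one is empty. A plate stands on the rack's floor, 8 mm above the bench, between fins that reach 31 mm above the bench and touch only its outer thirds. Origin: centre of the underside, z up
- brush: wooden-handled brush, 230 mm long, lying along its y; bystander. Origin: underside, middle
- petri_dish: glass petri dish, 65 mm across, 18 mm high; bystander. Origin: underside, middle
- weighing_bottle: glass weighing bottle with lid, 44 mm across, 57 mm high; bystander. Origin: underside, middle
- timer: small white timer, 26 x 60 x 62 mm; bystander. Origin: underside, middle
- tweezers: tweezers, 123 mm long, lying along their y; bystander. Origin: underside, middle
Not all that is in view belongs to the job. What is shaped like the dummy_block but pink or yellow is not meant.

How it is judged:
By the outcome, as a careful person would: the job done as asked, in the order asked, and still so for the second after the job is handed in, with the robot touching nothing.
It also fails if it takes over 72 s, if anything falls off the work surface, if the arm or the gripper's body presses on something with over 40 N, if the wrist force passes 120 N, or if a joint passes its speed limit or range.

## Working session

There is one attempt and no reset: what is moved stays moved. The work goes in short steps, Python scripts to look and compute and a tool call to move; the robot and the scene stay as the last step left them, time stands still between calls to the robot, and variables do not carry over. Pictures are saved under pics/ and viewed, at most 10 in all, crops included, and the job is handed in when it is done.

Besides the shell and the picture viewer there is one more tool, called after ">>>" as a command line: name --argument value ..., lists and objects as JSON in quotes. apply_moves: Moves the arm, as the interface text tells. Shifts and turns lie within -1 to 1; 1 stands for 0.04 m of shift or 0.08 rad of turn. Its arguments: {"type":"object","properties":{"deltas":{"type":"array"},"force":{"type":"number"}},"required":["deltas"]}

```bash
mkdir -p pics
cat > h.py <<'E'
import numpy as np, cv2
from cell import env
from scipy.spatial.transform import Rotation as Rn
def snap(c,name=None):
    d=env.get_image(c)
    if name: cv2.imwrite(f'pics/{name}.png',d['img'])
    d['R']=np.array(d['R']);d['t']=np.array(d['t']);return d
def proj(d,X):
    c=(d['R']@np.atleast_2d(X).T).T+d['t']
    return np.c_[d['fx']*c[:,0]/c[:,2]+d['cx'],d['fy']*c[:,1]/c[:,2]+d['cy']]
def ray(d,uv,z):
    v=np.array([(uv[0]-d['cx'])/d['fx'],(uv[1]-d['cy'])/d['fy'],1.])
    o=-d['R'].T@d['t'];r=d['R'].T@v
    return o+r*(z-o[2])/r[2]
def tri(obs):
    A=np.zeros((3,3));b=np.zeros(3)
    for d,uv in obs:
        r=d['R'].T@np.array([(uv[0]-d['cx'])/d['fx'],(uv[1]-d['cy'])/d['fy'],1.]);r/=np.linalg.norm(r)
        o=-d['R'].T@d['t'];P=np.eye(3)-np.outer(r,r);A+=P;b+=P@o
    return np.linalg.solve(A,b)
def w(d,p): return d['R'].T@(np.array(p)-d['t'])
E
python3 - <<'E'
from h import *
np.set_printoptions(precision=4,suppress=True)
S=snap('side');T=snap('top')
cv2.imwrite('pics/a_top.png',cv2.resize(T['img'],(800,600),interpolation=cv2.INTER_CUBIC))
cv2.imwrite('pics/a_side.png',cv2.resize(S['img'],(800,600),interpolation=cv2.INTER_CUBIC))
for d in(S,T):print(d['fx'],d['cx'],d['cy'],-d['R'].T@d['t'],d['R'].ravel())
for c,d in(('top',T),('side',S)):
  for q in['shear_box','dummy_block','plate_60','plate_50','load_cap','drying_rack','brush','petri_dish','weighing_bottle','timer','tweezers']:
    print(c,q,[(np.round(w(d,r['point']),3).tolist(),round(r['confidence'],2),proj(d,w(d,r['point'])).round().tolist()[0]) for r in env.look_for(c,q)])
o=env.get_obs();print(o['eef_rot'],o['tcp_pos'],env.pinch_z,o['time'])
E
```

```text
492.59917108816205 255.8074261221971 192.8088771741987 [-0.0423  1.284   0.8971] [-0.8868 -0.4622  0.0011 -0.2432  0.4645 -0.8515  0.3931 -0.7554 -0.5243]
461.53968755203005 258.83457359353025 189.33613836419298 [0.3685 0.0633 1.4666] [ 0.0012 -1.      0.0062 -0.9883 -0.0021 -0.1527  0.1527 -0.0059 -0.9883]
top shear_box [([0.559, 0.132, 0.019], 0.89, [234.0, 200.0])]
top dummy_block [([0.839, -0.155, 0.023], 0.85, [323.0, 114.0]), ([0.484, -0.016, 0.021], 0.62, [281.0, 223.0]), ([0.73, -0.125, 0.027], 0.6, [315.0, 146.0]), ([0.583, -0.1, 0.007], 0.58, [307.0, 193.0]), ([0.444, -0.132, 0.024], 0.55, [319.0, 236.0])]
top plate_60 [([0.477, 0.328, 0.068], 0.47, [169.0, 224.0]), ([0.544, 0.325, 0.06], 0.41, [171.0, 203.0])]
top plate_50 [([0.477, 0.328, 0.068], 0.47, [169.0, 224.0]), ([0.544, 0.325, 0.06], 0.41, [171.0, 203.0])]
top load_cap [([0.58, -0.098, 0.009], 0.69, [306.0, 194.0])]
top drying_rack [([0.515, 0.328, 0.007], 0.86, [172.0, 214.0])]
top brush [([0.357, 0.061, 0.019], 0.73, [257.0, 264.0])]
top petri_dish [([0.747, 0.069, 0.023], 0.77, [255.0, 141.0])]
top weighing_bot
[... 601 characters left out ...]
late_50 [([0.472, 0.339, 0.049], 0.79, [248.0, 250.0]), ([0.542, 0.326, 0.044], 0.46, [229.0, 242.0])]
side load_cap [([0.58, -0.089, 0.015], 0.69, [279.0, 182.0]), ([0.551, 0.153, 0.025], 0.25, [254.0, 216.0])]
side drying_rack [([0.508, 0.355, 0.008], 0.61, [235.0, 261.0])]
side brush [([0.354, 0.083, 0.012], 0.66, [321.0, 225.0])]
side petri_dish [([0.747, 0.074, 0.017], 0.66, [214.0, 191.0])]
side weighing_bottle [([0.704, 0.244, 0.044], 0.5, [197.0, 213.0])]
side timer [([0.655, 0.327, 0.047], 0.76, [195.0, 230.0]), ([0.543, 0.332, 0.046], 0.51, [228.0, 242.0]), ([0.551, 0.152, 0.026], 0.36, [255.0, 216.0])]
side tweezers []
[ 3.0981  0.5204 -0.0001] [ 0.1797 -0.5198  0.4048] 0.1547 1.2
```

Run:
```python
import cv2,numpy as np
a=cv2.imread('pics/a_top.png');b=cv2.imread('pics/a_side.png')
# crops around the work, magnified
A=a[130:460,200:600];B=b[200:430,250:590]
cv2.imwrite('pics/b_top.png',cv2.resize(A,(720,594),interpolation=cv2.INTER_CUBIC))
cv2.imwrite('pics/b_side.png',cv2.resize(B,(800,541),interpolation=cv2.INTER_CUBIC))
```

```text
(no output)
```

View pics/b_top.png

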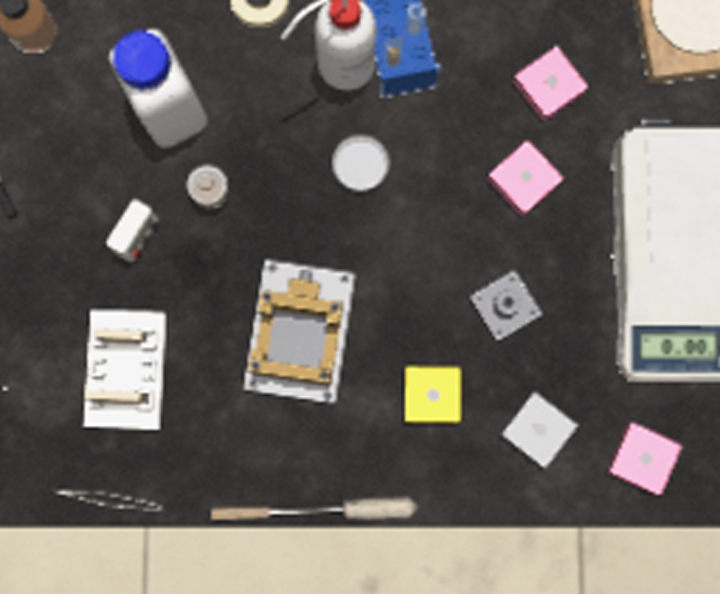

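View pics/b_side.png

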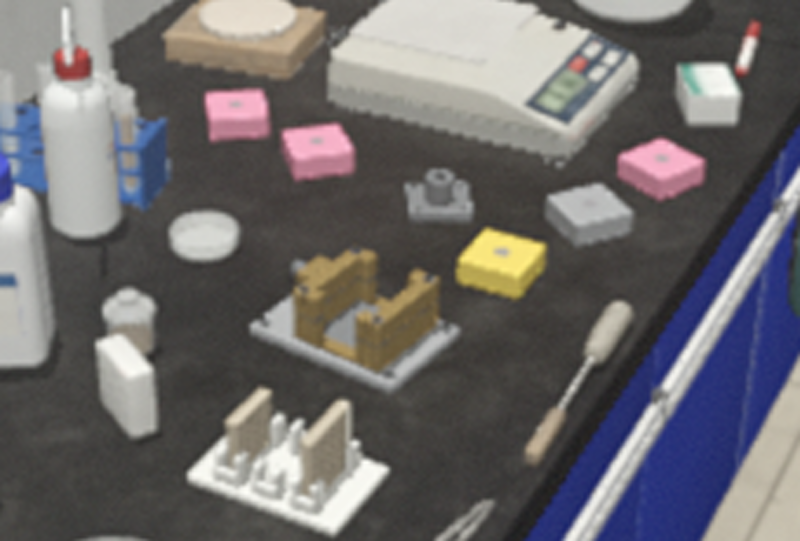

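Top crop: the look-alikes of the block are yellow (281,223) and pink (315,146), (323,114) and one at lower right. The bare bright block is at (319,236), so I choose that. The plates are at (169,224) and (171,203), and the nearer one looks larger in the side view. The cap is at (306,194), already boss up.

```bash
cat >> h.py <<'E'
np.set_printoptions(precision=4,suppress=True)
def rot(ydeg,tilt=0):
    """tool y at world angle ydeg (level), tool z down, then tilted about tool y by tilt deg"""
    a=np.radians(ydeg);y=np.array([np.cos(a),np.sin(a),0]);z=np.array([0,0,-1.]);x=np.cross(y,z)
    return Rn.from_matrix(np.c_[x,y,z])*Rn.from_euler('y',tilt,degrees=True)
def plan(p,R,n=None,start=None):
    o=env.get_obs() if start is None else None
    p0,R0=(np.array(o['tcp_pos']),Rn.from_rotvec(o['eef_rot'])) if o else start
    v=(R0.inv()*R).as_rotvec();d=R0.inv().apply(np.array(p)-p0)
    n0=max(1,int(np.ceil(max(np.linalg.norm(d)/.0385,np.linalg.norm(v)/.078))));n=n or n0
    r=Rn.from_rotvec(v/n);M=sum((Rn.from_rotvec(v/n*i)).as_matrix() for i in range(n))
    s=np.linalg.solve(M,d)
    print(n,'rows xyz',(s/.04).round(3),'w',(v/n/.08).round(3))
E
python3 - <<'E'
from h import *
plan([.42,-.13,.36],rot(-43))
E
```

```text
12 rows xyz [ 0.862 -0.43   0.093] w [ 0.     0.    -0.508]
```

>>> apply_moves --deltas '[{"x":0.862,"y":-0.43,"z":0.093,"wz":-0.508,"gripper":1},{"x":0.862,"y":-0.43,"z":0.093,"wz":-0.508},{"x":0.862,"y":-0.43,"z":0.093,"wz":-0.508},{"x":0.862,"y":-0.43,"z":0.093,"wz":-0.508},{"x":0.862,"y":-0.43,"z":0.093,"wz":-0.508},{"x":0.862,"y":-0.43,"z":0.093,"wz":-0.508},{"x":0.862,"y":-0.43,"z":0.093,"wz":-0.508},{"x":0.862,"y":-0.43,"z":0.093,"wz":-0.508},{"x":0.862,"y":-0.43,"z":0.093,"wz":-0.508},{"x":0.862,"y":-0.43,"z":0.093,"wz":-0.508}]'

```text
invalid input at $.deltas[0]: expected keys x, y, z, wx, wy, wz, gripper
```

>>> apply_moves --deltas '[{"x":0.862,"y":-0.43,"z":0.093,"wz":-0.508},{"x":0.862,"y":-0.43,"z":0.093,"wz":-0.508},{"x":0}]'

```text
invalid input at $.deltas[0]: expected keys x, y, z, wx, wy, wz, gripper
```

Run:
```python
from h import *
d=snap('wrist');o=env.get_obs()
print(o['tcp_pos'],o['eef_rot'],o['time'],o['qpos'],o['dq'])
R=Rn.from_rotvec(o['eef_rot'])
print('cam in tool',R.inv().apply(-d['R'].T@d['t']-o['tcp_pos']),(d['R']@R.as_matrix()).round(3).ravel(),d['fx'])
cv2.imwrite('pics/c.png',d['img'])
import pickle;pickle.dump(d,open('w1.pkl','wb'))
for q in('dummy_block','load_cap'):
  for r in env.look_for('wrist',q):print(q,w(d,r['point']),r['confidence'],proj(d,w(d,r['point'])))
  for r in env.trace('wrist',q):
    m=r['mask'].astype(np.uint8);print(m.sum(),cv2.minAreaRect(np.argwhere(m)[:,::-1].astype(np.float32)),r['confidence'])
```

```text
[ 0.1797 -0.5198  0.4047] [ 3.0981  0.5203 -0.    ] 1.25 [-1.3411  0.0872  1.3707 -0.      1.6836 -0.1031] [-0.0003 -0.0003  0.0022  0.0002  0.0009  0.0021]
cam in tool [ 0.0691 -0.0011  0.0307] [ 0.     1.     0.    -0.962  0.    -0.274 -0.274  0.     0.962] 322.7324326308068
```

View pics/c.png

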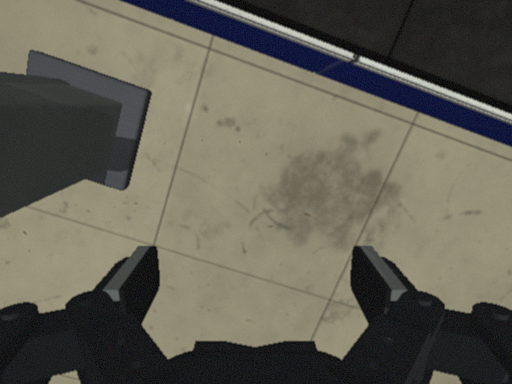

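The calls were refused because every row needs all the keys, so the arm is still at the start. The picture shows only the floor and the fingers, with the fingertips near row 250, columns 140 and 365.

>>> apply_moves --deltas '[{"x":0.862,"y":-0.43,"z":0.093,"wx":0,"wy":0,"wz":-0.508,"gripper":1},{"x":0.862,"y":-0.43,"z":0.093,"wx":0,"wy":0,"wz":-0.508,"gripper":1},{"x":0.862,"y":-0.43,"z":0.093,"wx":0,"wy":0,"wz":-0.508,"gripper":1},{"x":0.862,"y":-0.43,"z":0.093,"wx":0,"wy":0,"wz":-0.508,"gripper":1},{"x":0.862,"y":-0.43,"z":0.093,"wx":0,"wy":0,"wz":-0.508,"gripper":1},{"x":0.862,"y":-0.43,"z":0.093,"wx":0,"wy":0,"wz":-0.508,"gripper":1},{"x":0.862,"y":-0.43,"z":0.093,"wx":0,"wy":0,"wz":-0.508,"gripper":1},{"x":0.862,"y":-0.43,"z":0.093,"wx":0,"wy":0,"wz":-0.508,"gripper":1},{"x":0.862,"y":-0.43,"z":0.093,"wx":0,"wy":0,"wz":-0.508,"gripper":1},{"x":0.862,"y":-0.43,"z":0.093,"wx":0,"wy":0,"wz":-0.508,"gripper":1}]'

```text
time: 2.28
tcp_pos: [0.3939, -0.2006, 0.3676]
eef_rot: [2.928, 1.137, 0.001]
wrist_force: [1.1, 0.1, -0.2]
grip_width: 1.001
grip_force: 0.0
```

>>> apply_moves --deltas '[{"x":0.862,"y":-0.43,"z":0.093,"wx":0,"wy":0,"wz":-0.508,"gripper":1},{"x":0.862,"y":-0.43,"z":0.093,"wx":0,"wy":0,"wz":-0.508,"gripper":1},{"x":0,"y":0,"z":0,"wx":0,"wy":0,"wz":0,"gripper":1}]'

```text
time: 2.53
tcp_pos: [0.4207, -0.1245, 0.3595]
eef_rot: [-2.871, -1.266, -0.003]
wrist_force: [-0.3, -0.2, 0.0]
grip_width: 0.996
grip_force: 0.0
```

```bash
cat > look.py <<'E'
from h import *
import sys,pickle
n=sys.argv[1];d=snap('wrist',n);o=env.get_obs()
print(o['tcp_pos'],o['eef_rot'],o['time'],o['qpos'],o['wrist_force'],o['grip_width'])
pickle.dump((d,o),open(n+'.pkl','wb'))
for q in sys.argv[2:]:
  for r in env.trace('wrist',q):
    m=r['mask'].astype(np.uint8);print(q,m.sum(),cv2.minAreaRect(np.argwhere(m)[:,::-1].astype(np.float32)),round(r['confidence'],2))
    cv2.imwrite(f'pics/{n}_{q}.png',m*255) if r is not None else 0
E
python3 look.py w1 dummy_block load_cap
```

```text
[ 0.4202 -0.1269  0.3598] [-2.8759 -1.2624 -0.    ] 2.5833 [-0.4227 -0.1503  1.6906  0.0006  1.602   0.3209] [-0.6498 -0.4998 -0.1055] 1.0007887161761047
dummy_block 3890 ((280.07391357421875, 166.68289184570312), (63.376338958740234, 63.064449310302734), 86.42366790771484) 0.96
dummy_block 5134 ((224.31605529785156, 39.881866455078125), (77.4736328125, 71.73818969726562), 48.6522216796875) 0.73
dummy_block 3121 ((328.6764831542969, 264.2059326171875), (60.876441955566406, 58.9361572265625), 75.96376037597656) 0.64
load_cap 4756 ((370.95001220703125, 33.649986267089844), (68.62141418457031, 76.52710723876953), 18.43494987487793) 0.73
```

View pics/w1.png

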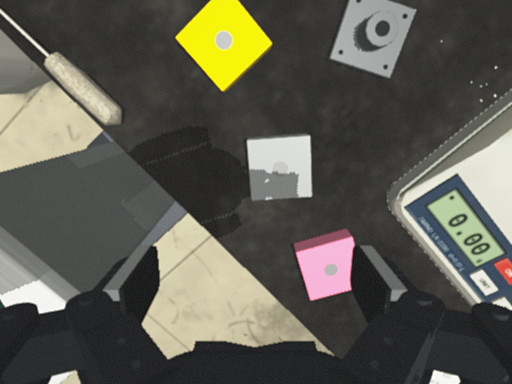

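The bright bare block is at (280,167). The yellow one is at (224,40), a pink one at (330,265) and the cap at (372,35). The choice of block is confirmed.

```bash
cat >> h.py <<'E'
from scipy.optimize import minimize
def boxpts(a,b,z0,z1): return np.array([[x,y,z] for x in(-a,a) for y in(-b,b) for z in(z0,z1)])
th=np.linspace(0,2*np.pi,24)
PARTS={'dummy_block':[boxpts(.03,.03,0,.024)],
 'load_cap':[boxpts(.03,.03,0,.01),np.array([[.014*np.cos(t),.014*np.sin(t),z] for t in th for z in(.01,.034)])],
 'plate':[boxpts(.03,.03,-.005,.005)]}
def render(d,parts,p,R,k=4):
    m=np.zeros((384*k,512*k),np.uint8)
    for P in parts:
        u=proj(d,P@R.T+p)
        cv2.fillConvexPoly(m,cv2.convexHull(np.round((u+.5)*k).astype(np.int32)),255)
    return cv2.resize(m,(512,384),interpolation=cv2.INTER_AREA)/255.
def fit(views,parts,x0,z=None,ext=None):
    """views [(d,mask)], x0=[x,y,yawdeg] (+z if fitted)"""
    bl=lambda a:cv2.GaussianBlur(a.astype(np.float64),(0,0),1.2)
    T=[(d,bl(m)) for d,m in views]
    def f(v):
        R=Rn.from_euler('z',v[2]*10,degrees=True).as_matrix()
        p=[v[0]/100,v[1]/100,z if z is not None else v[3]/100]
        return sum(((bl(render(d,parts,p,R))-m)**2).sum() for d,m in T)
    s=np.array([x0[0]*100,x0[1]*100,x0[2]/10]+([x0[3]*100] if z is None else []))
    for st in(.5,.1):
        sim=np.vstack([s]+[s+st*e for e in np.eye(len(s))])
        r=minimize(f,s,method='Nelder-Mead',options=dict(initial_simplex=sim,xatol=1e-3,fatol=.1,maxiter=250));s=r.x
    print('fit',s*np.r_[10,10,10,[10]*(len(s)-3)],'mm,deg  err',r.fun);return s
E
python3 - <<'E'
from h import *
import pickle
d,o=pickle.load(open('w1.pkl','rb'))
# masks: re-trace (newest picture is the same)
ms=env.trace('wrist','dummy_block');c=env.trace('wrist','load_cap')
m=ms[0]['mask'];
g=ray(d,(280,167),.024);print(g)
fit([(d,m)],PARTS['dummy_block'],[g[0],g[1],47],0)
g=ray(d,(371,34),.01)
fit([(d,c[0]['mask'])],PARTS['load_cap'],[g[0],g[1],35],0)
T=snap('top');tb=env.trace('top','dummy_block');
u=proj(T,[.444,-.132,.024])[0]
tm=[r['mask'] for r in tb if r['mask'][int(u[1]),int(u[0])]]
if tm:
  fit([(T,tm[0])],PARTS['dummy_block'],[.444,-.132,47],0)
  fit([(d,m),(T,tm[0])],PARTS['dummy_block'],[.444,-.132,47,0])
tc=env.trace('top','load_cap')
fit([(T,tc[0]['mask'])],PARTS['load_cap'],[.58,-.098,35],0)
E
```

```text
[ 0.4439 -0.1321  0.024 ]
fit [ 442.7534 -133.0137   51.6617] mm,deg  err 25.625590109896525
fit [584.0749 -98.5072  30.7404] mm,deg  err 24.405437671297367
fit [588.8862 -98.7943  31.8817] mm,deg  err 7.194248995960267
```

Run:
```python
from h import *
plan([.4428,-.133,.25],rot(-38.3))
plan([.4428,-.133,.171],rot(-38.3),start=(np.array([.4428,-.133,.25]),rot(-38.3)))
# box pose with hires: fit base plate region? list rectified box crop from top
T=snap('top')
m=env.trace('top','shear_box')
import pickle;pickle.dump((T,m[0]['mask']),open('box.pkl','wb'));print(m[0]['confidence'],m[0]['mask'].sum())
S=snap('side');m=env.trace('side','shear_box');pickle.dump((S,m[0]['mask']),open('boxs.pkl','wb'))
B=[boxpts(.045,.045,.01,.058),boxpts(.075,.052,0,.01)+[.012,0,0]]
T,tm=pickle.load(open('box.pkl','rb'))
fit([(T,tm)],B,[.55,.135,-8.7],0);fit([(S,m[0]['mask'])],B,[.55,.135,-8.7],0)
```

```text
3 rows xyz [0.118 0.156 0.918] w [ 0.001  0.001 -0.352]
3 rows xyz [0.    0.    0.658] w [0. 0. 0.]
0.79 1453
fit [547.1943 136.9222  -8.6588] mm,deg  err 19.528336245396304
fit [547.6782 133.2096  -9.3366] mm,deg  err 87.30246875672394
```

>>> apply_moves --deltas '[{"x":0.118,"y":0.156,"z":0.918,"wx":0,"wy":0,"wz":-0.352,"gripper":1},{"x":0.118,"y":0.156,"z":0.918,"wx":0,"wy":0,"wz":-0.352,"gripper":1},{"x":0.118,"y":0.156,"z":0.918,"wx":0,"wy":0,"wz":-0.352,"gripper":1},{"x":0,"y":0,"z":0.658,"wx":0,"wy":0,"wz":0,"gripper":1},{"x":0,"y":0,"z":0.658,"wx":0,"wy":0,"wz":0,"gripper":1},{"x":0,"y":0,"z":0.658,"wx":0,"wy":0,"wz":0,"gripper":1},{"x":0,"y":0,"z":0,"wx":0,"wy":0,"wz":0,"gripper":0.85},{"x":0,"y":0,"z":0,"wx":0,"wy":0,"wz":0,"gripper":0.5},{"x":0,"y":0,"z":0,"wx":0,"wy":0,"wz":0,"gripper":0.5},{"x":0,"y":0,"z":0,"wx":0,"wy":0,"wz":0,"gripper":0.5}]' --force 60

```text
time: 3.97
tcp_pos: [0.4434, -0.1319, 0.1721]
eef_rot: [2.825, 1.373, 0.002]
wrist_force: [-0.2, 0.1, -6.4]
grip_width: 0.683
grip_force: 67.2
```

Run:
```python
from h import *
o=env.get_obs();print(o['time'],o['tcp_pos'],Rn.from_rotvec(o['eef_rot']).as_matrix().round(3).tolist(),o['grip_width'],o['grip_force'],o['wrist_force'])
p0=np.array(o['tcp_pos']);R0=Rn.from_rotvec(o['eef_rot'])
a=np.array([.47,-.08,.32]);plan(a,rot(-55))
plan([.54,.10,.35],rot(-98.8),start=(a,rot(-55)))
```

```text
3.9667 [ 0.4434 -0.1319  0.1721] [[0.618, 0.786, 0.002], [0.786, -0.618, -0.001], [0.001, 0.002, -1.0]] 0.6825863074159145 67.16675519943237 [-0.1626  0.0593 -6.4271]
5 rows xyz [ 0.279 -0.089 -0.74 ] w [ 0.004 -0.002  0.735]
10 rows xyz [ 0.295 -0.397 -0.075] w [0.    0.    0.956]
```

Run:
```python
from h import *
a=np.array([.45,-.10,.30])
plan(a,rot(-50));plan([.45,.14,.36],rot(-98.8),start=(a,rot(-50)))
```

```text
4 rows xyz [ 0.175 -0.104 -0.799] w [ 0.005 -0.002  0.645]
11 rows xyz [ 0.172 -0.535 -0.136] w [0.    0.    0.968]
```

>>> apply_moves --deltas '[{"x":0.175,"y":-0.104,"z":-0.4,"wx":0,"wy":0,"wz":0.3,"gripper":0.5},{"x":0.175,"y":-0.104,"z":-0.8,"wx":0,"wy":0,"wz":0.645,"gripper":0.5},{"x":0.175,"y":-0.104,"z":-0.9,"wx":0,"wy":0,"wz":0.8,"gripper":0.5},{"x":0.175,"y":-0.104,"z":-0.9,"wx":0,"wy":0,"wz":0.8,"gripper":0.5},{"x":0.172,"y":-0.535,"z":-0.136,"wx":0,"wy":0,"wz":0.968,"gripper":0.5},{"x":0.172,"y":-0.535,"z":-0.136,"wx":0,"wy":0,"wz":0.968,"gripper":0.5},{"x":0.172,"y":-0.535,"z":-0.136,"wx":0,"wy":0,"wz":0.968,"gripper":0.5},{"x":0.172,"y":-0.535,"z":-0.136,"wx":0,"wy":0,"wz":0.968,"gripper":0.5},{"x":0.172,"y":-0.535,"z":-0.136,"wx":0,"wy":0,"wz":0.968,"gripper":0.5},{"x":0.172,"y":-0.535,"z":-0.136,"wx":0,"wy":0,"wz":0.968,"gripper":0.5}]'

```text
time: 4.8
tcp_pos: [0.422, 0.0324, 0.3244]
eef_rot: [3.12, 0.365, 0.001]
wrist_force: [0.6, -0.2, -6.5]
grip_width: 0.689
grip_force: 67.9
```

>>> apply_moves --deltas '[{"x":0.172,"y":-0.535,"z":-0.136,"wx":0,"wy":0,"wz":0.968,"gripper":0.5},{"x":0.172,"y":-0.535,"z":-0.136,"wx":0,"wy":0,"wz":0.968,"gripper":0.5},{"x":0.172,"y":-0.535,"z":-0.136,"wx":0,"wy":0,"wz":0.968,"gripper":0.5},{"x":0.172,"y":-0.535,"z":-0.136,"wx":0,"wy":0,"wz":0.968,"gripper":0.5},{"x":0.172,"y":-0.535,"z":-0.136,"wx":0,"wy":0,"wz":0.968,"gripper":0.5},{"x":0,"y":0,"z":0,"wx":0,"wy":0,"wz":0,"gripper":0.5},{"x":0,"y":0,"z":0,"wx":0,"wy":0,"wz":0,"gripper":0.5}]'

```text
time: 5.38
tcp_pos: [0.4482, 0.1411, 0.3515]
eef_rot: [3.133, -0.232, 0.001]
wrist_force: [-0.3, -0.4, -6.6]
grip_width: 0.691
grip_force: 68.1
```

```bash
python3 look.py w2 dummy_block shear_box
```

```text
[0.448  0.1404 0.351 ] [ 3.1322 -0.2334 -0.0004] 5.4333 [ 0.183  -0.0763  1.6415 -0.0006  1.5768  1.9025] [-1.0815  0.7163 -7.4864] 0.6873044338613765
dummy_block 21106 ((254.5, 268.5), (145.0, 153.0), 90.0) 0.62
dummy_block 5291 ((417.8036193847656, 115.7930908203125), (69.04981994628906, 83.89714050292969), 83.79655456542969) 0.6
shear_box 16598 ((242.5, 71.5), (143.0, 123.0), 90.0) 0.6
```

View pics/w2.png

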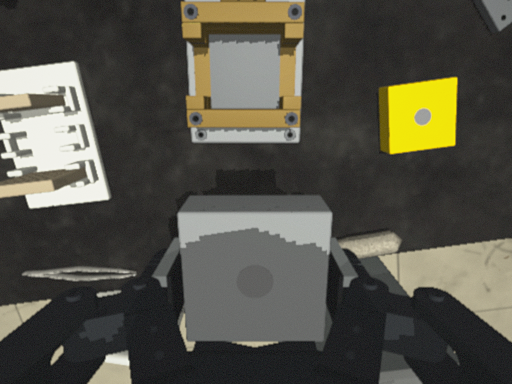

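The block is held squarely at (255,268) with its +x face edges near rows 196 and 212. The box is at (243,65) with its near rim at rows 110-127. The rack is on the left, with the larger plate being the nearer one, around (35,185), and the smaller around (30,100).

```bash
cat >> h.py <<'E'
def brass(img,roi):
    h=cv2.cvtColor(img,cv2.COLOR_BGR2HSV)
    m=((h[...,0]>12)&(h[...,0]<28)&(h[...,1]>90)&(h[...,2]>60)).astype(np.uint8)
    k=np.zeros_like(m);x0,y0,x1,y1=roi;k[y0:y1,x0:x1]=1
    return m*k,k
def _b(x0,x1,y0,y1,z0=.014,z1=.058): return np.array([[x,y,z] for x in(x0,x1) for y in(y0,y1) for z in(z0,z1)])
BOXP=[_b(-.045,-.031,-.045,.045,.010),_b(.031,.045,-.045,.045,.010)]+[_b(*sorted((sx*.0205,sx*.031)),*sorted((sy*.031,sy*.045)),.010) for sx in(-1,1) for sy in(-1,1)]
def fitbox(d,m,k,x0):
    m=cv2.morphologyEx(m,cv2.MORPH_CLOSE,np.ones((7,7)));bl=lambda a:cv2.GaussianBlur(a.astype(float),(0,0),1.2)
    T=bl(m)*k
    def f(v):
        R=Rn.from_euler('z',v[2]*10,degrees=True).as_matrix()
        return (((bl(render(d,BOXP,[v[0]/100,v[1]/100,0],R))-T)*k)**2).sum()
    s=np.array([x0[0]*100,x0[1]*100,x0[2]/10])
    for st in(.5,.1):
        r=minimize(f,s,method='Nelder-Mead',options=dict(initial_simplex=np.vstack([s]+[s+st*e for e in np.eye(3)]),xatol=1e-3,fatol=.1));s=r.x
    print('box',s*10,r.fun,m.sum());return s
E
python3 - <<'E'
from h import *
import pickle
d,o=pickle.load(open('w2.pkl','rb'));p=np.array(o['tcp_pos']);R=Rn.from_rotvec(o['eef_rot'])
m,k=brass(d['img'],(150,26,340,160))
s=fitbox(d,m,k,[.547,.136,-8.8])
m,k=brass(d['img'],(150,0,340,160));k2=k.copy();k2[:24,:]=0
e=render(d,BOXP,[s[0]/100,s[1]/100,0],Rn.from_euler('z',s[2]*10,degrees=True).as_matrix())
v=d['img'].copy();c,_=cv2.findContours((e>.5).astype(np.uint8),cv2.RETR_LIST,2);cv2.drawContours(v,c,-1,(0,0,255),1)
cv2.imwrite('pics/ov.png',cv2.resize(v[0:350,100:400],(514,600)))
for z in(.1481,.1721):print('pred face rows x=+30',proj(d,R.apply([[.03,-.03,z],[.03,0,z],[.03,.03,z]])+p))
g=cv2.cvtColor(d['img'],cv2.COLOR_BGR2GRAY).astype(int)
print(g[188:220,215].tolist(),g[188:220,300].tolist())
print(g[205,172:190].tolist(),g[205,322:342].tolist())
E
```

```text
box [542.9915 137.0926  -8.5762] 1586.6505582213808 5351
pred face rows x=+30 [[180.6626 206.0726]
 [258.6855 206.2078]
 [336.7245 206.3431]]
pred face rows x=+30 [[192.3022 189.6595]
 [258.0872 189.7721]
 [323.8838 189.8848]]
[32, 34, 35, 32, 28, 33, 41, 65, 85, 86, 88, 87, 87, 89, 85, 90, 89, 89, 85, 88, 89, 91, 92, 106, 141, 167, 173, 181, 180, 178, 180, 179] [44, 43, 47, 44, 39, 24, 47, 70, 83, 87, 91, 86, 89, 89, 89, 92, 92, 89, 91, 91, 89, 91, 91, 113, 147, 168, 174, 179, 179, 179, 181, 177]
[52, 52, 50, 49, 45, 38, 29, 37, 35, 36, 54, 81, 88, 89, 88, 90, 88, 87] [91, 90, 88, 91, 82, 63, 44, 47, 44, 49, 43, 45, 47, 39, 47, 44, 49, 47, 45, 38]
```

View pics/ov.png

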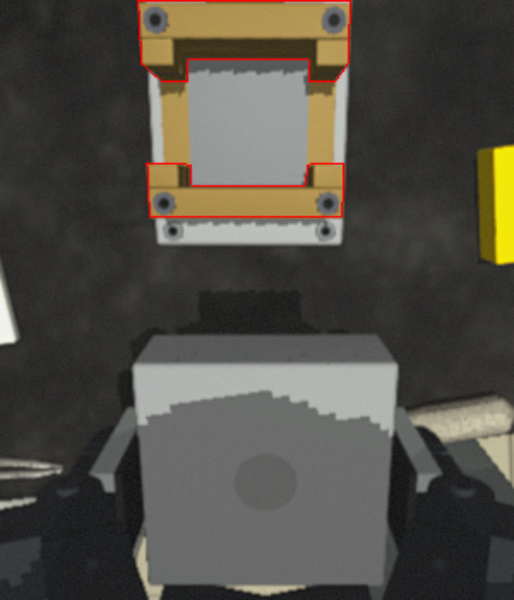

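```bash
sed -i '/^def fitbox/i BOXP+=[_b(-.0205,.0205,*sorted((sy*.031,sy*.045)),.010,.014) for sy in(-1,1)]' h.py
python3 - <<'E'
from h import *
import pickle
d,o=pickle.load(open('w2.pkl','rb'))
m,k=brass(d['img'],(150,0,340,160))
s=fitbox(d,m,k,[.543,.137,-8.6])
t=np.array([.5453,.1353,.25]);plan(t,rot(-90+s[2]*10))
E
```

```text
box [542.9976 137.0828  -8.5718] 635.3006399859976 8259
4 rows xyz [ 0.606 -0.064  0.628] w [ 0.002  0.002 -0.003]
```

>>> apply_moves --deltas '[{"x":0.85,"y":-0.09,"z":0.3,"wx":0,"wy":0,"wz":0,"gripper":0.5},{"x":0.85,"y":-0.09,"z":0.6,"wx":0,"wy":0,"wz":0,"gripper":0.5},{"x":0.6,"y":-0.06,"z":0.8,"wx":0,"wy":0,"wz":0,"gripper":0.5},{"x":0.124,"y":-0.016,"z":0.812,"wx":0,"wy":0,"wz":0,"gripper":0.5},{"x":0,"y":0,"z":0,"wx":0,"wy":0,"wz":0,"gripper":0.5}]'

```text
time: 5.95
tcp_pos: [0.5443, 0.1339, 0.2414]
eef_rot: [3.128, -0.239, -0.025]
wrist_force: [-4.3, -0.1, -9.2]
grip_width: 0.686
grip_force: 68.9
```

```bash
python3 look.py w3
python3 - <<'E'
from h import *
import pickle
d,o=pickle.load(open('w3.pkl','rb'));p=np.array(o['tcp_pos']);R=Rn.from_rotvec(o['eef_rot'])
v=d['img'].copy()
for P in BOXP[:2]:
  u=proj(d,P@Rn.from_euler('z',-8.57,degrees=True).as_matrix().T+[.543,.1371,0])
for P,c in((boxpts(.03,.03,.1481,.1721),(0,0,255)),):
  for q in proj(d,R.apply(P)+p):cv2.circle(v,tuple(np.round(q).astype(int)),2,c,-1)
S=Rn.from_euler('z',-8.57,degrees=True)
q=[[x,y,.058] for x in(-.031,.031,.045) for y in(-.045,-.0205,.0205,.045)]
for a in proj(d,S.apply(q)+[.543,.1371,0]):cv2.circle(v,tuple(np.round(a).astype(int)),2,(0,255,0),-1)
cv2.imwrite('pics/w3o.png',cv2.resize(v,(800,600),interpolation=cv2.INTER_CUBIC))
E
```

```text
[0.5442 0.1343 0.2446] [ 3.1294 -0.2387 -0.0204] 6.0 [ 0.1409  0.2001  1.5679 -0.0002  1.387   1.864 ] [-1.2967 -0.1794 -6.8164] 0.6887131511195924
```

View pics/w3o.png

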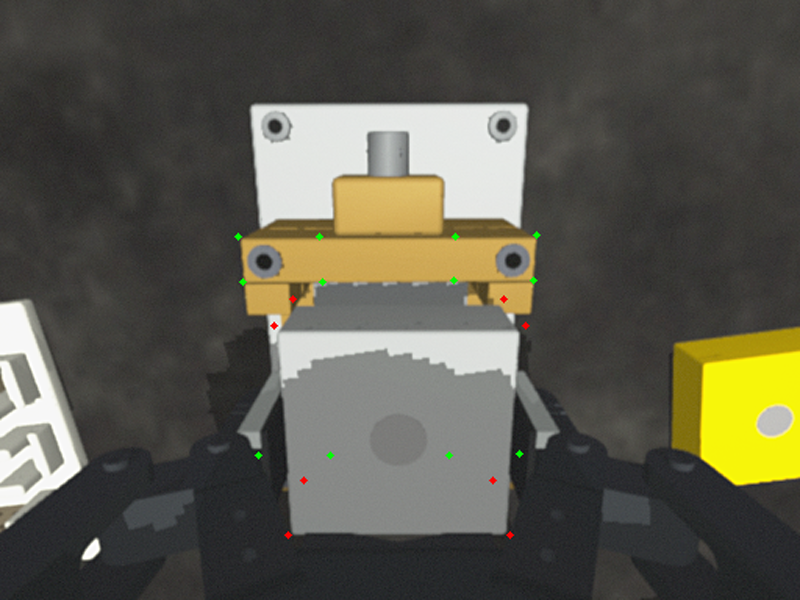

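The block hangs over the box. The far rim's inner edge is near scaled row 282 (ends at columns 246 and 534). The block's lower edge is near row 307 (columns 300 to 500). The block sits about 10 px too far right.

Run:
```python
from h import *
import pickle
d,o=pickle.load(open('w3.pkl','rb'))
g=cv2.GaussianBlur(cv2.cvtColor(d['img'],cv2.COLOR_BGR2GRAY).astype(float),(0,0),.8)
def ed(prof,a,n=3):
    e=np.gradient(prof);i=np.argsort(-abs(e))[:8];return [(a+int(j),round(e[j],1)) for j in sorted(i)]
for c in(200,210,300,310):print('col',c,ed(g[165:225,c],165))
for r in(160,165,170,176):print('row',r,'L',ed(g[r,145:175],145),'R',ed(g[r,330:355],330))
for r in(200,203,206,215,220):print('row',r,'L',ed(g[r,170:200],170),'R',ed(g[r,310:345],310))
```

```text
col 200 [(189, np.float64(-14.1)), (190, np.float64(-12.8)), (196, np.float64(-11.1)), (210, np.float64(13.9)), (211, np.float64(27.7)), (212, np.float64(31.3)), (213, np.float64(21.8)), (214, np.float64(9.9))]
col 210 [(179, np.float64(-9.7)), (180, np.float64(-12.7)), (181, np.float64(-14.7)), (182, np.float64(-13.0)), (210, np.float64(13.4)), (211, np.float64(27.9)), (212, np.float64(31.6)), (213, np.float64(21.3))]
col 300 [(179, np.float64(-24.7)), (180, np.float64(-20.7)), (188, np.float64(21.0)), (189, np.float64(19.7)), (195, np.float64(-19.9)), (211, np.float64(28.6)), (212, np.float64(29.4)), (213, np.float64(18.3))]
col 310 [(178, np.float64(-14.5)), (179, np.float64(-27.6)), (180, np.float64(-31.3)), (181, np.float64(-20.0)), (210, np.float64(16.7)), (211, np.float64(28.5)), (212, np.float64(28.7)), (213, np.float64(18.0))]
row 160 L [(153, np.float64(21.1)), (154, np.float64(38.6)), (155, np.float64(35.3)), (156, np.float64(16.6)), (159, np.float64(-9.3)), (160, np.float64(-11.9)), (161, np.float64(-9.6)), (162, np.float64(-4.7))] R [(336, np.float64(10.1)), (337, np.flo
[... 2812 characters left out ...]
)), (176, np.float64(-12.5)), (178, np.float64(7.1)), (179, np.float64(10.0))] R [(329, np.float64(-4.3)), (330, np.float64(-20.0)), (331, np.float64(-46.9)), (332, np.float64(-58.3)), (333, np.float64(-37.7)), (334, np.float64(-10.6)), (336, np.float64(7.2)), (337, np.float64(6.1))]
row 220 L [(170, np.float64(11.8)), (171, np.float64(23.1)), (172, np.float64(38.1)), (173, np.float64(32.7)), (174, np.float64(13.6)), (177, np.float64(17.4)), (178, np.float64(21.3)), (179, np.float64(14.4))] R [(329, np.float64(-8.4)), (330, np.float64(-26.7)), (331, np.float64(-49.9)), (332, np.float64(-54.7)), (333, np.float64(-32.3)), (334, np.float64(-8.0)), (339, np.float64(6.9)), (340, np.float64(7.6))]
```

>>> apply_moves --deltas '[{"x":0,"y":-0.09,"z":0,"wx":0,"wy":0,"wz":0,"gripper":0.5},{"x":0,"y":0,"z":0,"wx":0,"wy":0,"wz":0,"gripper":0.5},{"x":0,"y":0,"z":0,"wx":0,"wy":0,"wz":0,"gripper":0.5},{"x":0,"y":0,"z":0,"wx":0,"wy":0,"wz":0,"gripper":0.5}]'

```text
time: 6.33
tcp_pos: [0.5466, 0.1396, 0.2532]
eef_rot: [-3.132, 0.235, -0.008]
wrist_force: [-0.6, 0.2, -5.4]
grip_width: 0.688
grip_force: 69.2
```

```bash
cat > edge.py <<'E'
from h import *
import pickle
# far-wall fit: brass of the far wall top from the wrist picture, and the lines of the held part
def peak(prof,a,sign):
    e=sign*np.gradient(prof);i=int(np.argmax(e[1:-1]))+1
    den=e[i-1]-2*e[i]+e[i+1];return a+i+(.5*(e[i-1]-e[i+1])/den if den else 0)
def meas(n,top=(205,220),bot=(192,200),rim=(174,186)):
    d,o=pickle.load(open(n+'.pkl','rb'))
    g=cv2.GaussianBlur(cv2.cvtColor(d['img'],cv2.COLOR_BGR2GRAY).astype(float),(0,0),.8)
    L=lambda cols,r,s:np.polyfit(cols,[peak(g[r[0]:r[1],c],r[0],s) for c in cols],1)
    return d,o,g,L
E
python3 look.py w4
python3 - <<'E'
from edge import *
d,o,g,L=meas('w4')
print(Rn.from_rotvec(o['eef_rot']).as_matrix().round(4).tolist())
a=L([205,210,215,300,305,310],(174,186),-1);b=L(range(200,320,10),(205,220),1)
print('rim',a,np.polyval(a,256),'blocktop',b,np.polyval(b,256))
for r in(160,170,176):print(r,peak(g[r,140:170],140,1),peak(g[r,330:360],330,-1))
for r in(196,198,200,215,220):print(r,[ (i,int(x)) for i,x in zip(range(174,198),g[r,174:198])][::2],peak(g[r,312:345],312,-1))
print([int(x) for x in g[186:204,256]],[int(x) for x in g[186:204,230]])
for z,r in((.058,np.polyval(a,256)),):print('rim',ray(d,(256,r),z))
for r in(194,196,198):print(r,'bot',ray(d,(256,r),o['tcp_pos'][2]-.1721))
print('top',ray(d,(256,np.polyval(b,256)),o['tcp_pos'][2]-.1481))
E
```

```text
[0.5465 0.1395 0.2527] [-3.132   0.2355 -0.0063] 6.3833 [ 0.1495  0.195   1.5567 -0.0002  1.3859  1.8704] [ 0.0683 -0.279  -6.4142] 0.6901232338191068
[[0.9887, -0.1495, 0.0041], [-0.1495, -0.9888, 0.0004], [0.004, -0.001, -1.0]]
rim [ -0.0125 187.3954] 184.1943694002258 blocktop [ -0.0029 212.3949] 211.6421310771858
160 149.9645077478543 349.759499234144
170 145.7202452787348 348.78868807275524
176 143.73785890506517 348.4258731438815
196 [(174, 50), (176, 49), (178, 83), (180, 135), (182, 141), (184, 141), (186, 140), (188, 128), (190, 109), (192, 105), (194, 95), (196, 91)] 314.89698602163594
198 [(174, 51), (176, 49), (178, 78), (180, 134), (182, 140), (184, 141), (186, 133), (188, 104), (190, 92), (192, 92), (194, 93), (196, 93)] 341.12203037221997
200 [(174, 50), (176, 47), (178, 83), (180, 138), (182, 140), (184, 137), (186, 115), (188, 94), (190, 93), (192, 94), (194, 93), (196, 93)] 341.7256584855809
215 [(174, 32), (176, 61), (178, 154), (180, 186), (182, 186), (184, 186), (186, 187), (188, 187), (190, 187), (192, 187), (194, 187), (196, 187)] 331.44499237866137
220 [(174, 30), (176, 45), (178, 142), (180, 186), (182, 188), (184, 189), (186, 189), (188, 189), (190, 189), (192, 188), (194, 189), (196, 189)] 331.419294445823
[88, 86, 87, 87, 87, 87, 87, 87, 88, 90, 91, 93, 93, 93, 94, 94, 94, 94] [87, 86, 86, 86, 86, 87, 87, 87, 87, 89, 92, 93, 93, 93, 94, 94, 93, 93]
rim [0.5738 0.1357 0.058 ]
194 bot [0.5748 0.1356 0.0806]
196 bot [0.5739 0.1358 0.0806]
198 bot [0.5729 0.1359 0.0806]
top [0.5745 0.1357 0.1046]
```

Run:
```python
from edge import *
d,o,g,L=meas('w4')
m,k=brass(d['img'],(130,148,375,186));k[:,205:292]=0
s=fitbox(d,m*k,k,[.545,.137,-8.6])
p=np.array(o['tcp_pos']);R=Rn.from_rotvec(o['eef_rot'])
# block from its top edge ends at row 215
l=177.2;r=331.4
zt=p[2]-.1481
A=ray(d,(l,215),zt);B=ray(d,(r,215),zt);print('block width',np.linalg.norm(A-B),'mid',(A+B)/2)
S=Rn.from_euler('z',s[2]*10,degrees=True);c=np.array([s[0]/100,s[1]/100,0])
print('block mid in box frame',S.inv().apply((A+B)/2-c), 'front edge',S.inv().apply(ray(d,(256,211.64),zt)-c),S.inv().apply(ray(d,(256,195.7),p[2]-.1721)-c))
print('tool in box',S.inv().apply(p-c),'rel yaw',np.degrees(np.arctan2(*(S.inv().apply(R.apply([0,-1,0])))[:2])))
e=render(d,BOXP,c,S.as_matrix());v=d['img'].copy();cc,_=cv2.findContours((e>.5).astype(np.uint8),cv2.RETR_LIST,2);cv2.drawContours(v,cc,-1,(0,0,255),1)
cv2.imwrite('pics/w4o.png',v[120:340,100:400])
```

```text
box [541.6103 136.899   -8.2825] 562.8743646376896 2424
block width 0.05976612049324879 mid [0.5733 0.1366 0.1046]
block mid in box frame [0.0314 0.0043 0.1046] front edge [0.0327 0.0036 0.1046] [0.0322 0.0035 0.0806]
tool in box [0.0044 0.0033 0.2527] rel yaw 0.3168340016936733
```

View pics/w4o.png

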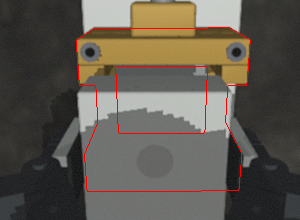

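The overlay matches the rim. The block sits about 2.4 mm too far in box x and 4.2 mm in box y.

>>> apply_moves --deltas '[{"x":-0.06,"y":0.105,"z":0.15,"wx":0,"wy":0,"wz":-0.09,"gripper":0.5},{"x":0,"y":0,"z":0.15,"wx":0,"wy":0,"wz":0,"gripper":0.5},{"x":0,"y":0,"z":0.1,"wx":0,"wy":0,"wz":0,"gripper":0.5},{"x":0,"y":0,"z":0,"wx":0,"wy":0,"wz":0,"gripper":0.5},{"x":0,"y":0,"z":0,"wx":0,"wy":0,"wz":0,"gripper":0.5},{"x":0,"y":0,"z":0,"wx":0,"wy":0,"wz":0,"gripper":0.5}]'

```text
time: 6.88
tcp_pos: [0.5434, 0.1355, 0.2342]
eef_rot: [3.133, -0.225, -0.0]
wrist_force: [0.0, 0.2, -6.0]
grip_width: 0.691
grip_force: 69.1
```

```bash
cat >> edge.py <<'E'
def rel(n,hz=.0240,bot=.1721,rows=(148,190)):
    """held part (height hz, underside at tool z=bot) against the box"""
    d,o,g,L=meas(n);p=np.array(o['tcp_pos']);R=Rn.from_rotvec(o['eef_rot'])
    m,k=brass(d['img'],(130,rows[0],375,rows[1]));k[:,205:292]=0
    s=fitbox(d,m*k,k,[.543,.137,-8.4]);S=Rn.from_euler('z',s[2]*10,degrees=True);c=np.array([s[0]/100,s[1]/100,0])
    b=L(range(200,315,8),(203,222),1);zt=p[2]-bot+hz
    l=np.median([peak(g[r,168:188],168,1) for r in range(216,222)]);r=np.median([peak(g[r,322:342],322,-1) for r in range(216,222)])
    A,B=[ray(d,(u,np.polyval(b,u)),zt) for u in(l,r)]
    q=S.inv().apply(np.array([A,B])-c);print('tcp',p,'t',o['time'],'F',o['wrist_force'],R.as_matrix()[:,2])
    print('l,r',l,r,'width',np.linalg.norm(A-B),'part centre in box xy mm',(q.mean(0)[:2]-[.03,0])*1000,'yaw',np.degrees(np.arctan2(*(q[0]-q[1])[:2])))
E
python3 look.py w5 >/dev/null; python3 -c "
from edge import *
rel('w4');rel('w5',rows=(140,182))"
```

```text
box [541.8211 136.8194  -8.2003] 566.2390957099037 2702
tcp [0.5465 0.1395 0.2527] t 6.3833 F [ 0.0683 -0.279  -6.4142] [ 0.0041  0.0004 -1.    ]
l,r 177.28139469554964 331.4236439298038 width 0.05956831526584041 part centre in box xy mm [2.5265 4.2298] yaw 0.18923859225330336
box [541.5813 137.0087  -8.3795] 697.3543685160365 2885
tcp [0.5435 0.1356 0.2344] t 6.9333 F [-0.5202  0.7224 -5.8019] [ 0.0003  0.     -1.    ]
l,r 173.21503142934193 334.6133338225509 width 0.06191465497190495 part centre in box xy mm [-0.2405 -0.1174] yaw -0.3499941958536704
```

>>> apply_moves --deltas '[{"x":0.004,"y":0,"z":0.1,"wx":0,"wy":0,"wz":0,"gripper":0.5},{"x":0,"y":0,"z":0.1,"wx":0,"wy":0,"wz":0,"gripper":0.5},{"x":0,"y":0,"z":0.1,"wx":0,"wy":0,"wz":0,"gripper":0.5},{"x":0,"y":0,"z":0,"wx":0,"wy":0,"wz":0,"gripper":0.5},{"x":0,"y":0,"z":0,"wx":0,"wy":0,"wz":0,"gripper":0.5}]'

```text
time: 7.35
tcp_pos: [0.5435, 0.1355, 0.2219]
eef_rot: [3.133, -0.225, -0.001]
wrist_force: [1.2, -0.6, -6.5]
grip_width: 0.688
grip_force: 69.1
```

>>> apply_moves --deltas '[{"x":0,"y":0,"z":0.12,"wx":0,"wy":0,"wz":0,"gripper":0.5},{"x":0,"y":0,"z":0.12,"wx":0,"wy":0,"wz":0,"gripper":0.5},{"x":0,"y":0,"z":0.12,"wx":0,"wy":0,"wz":0,"gripper":0.5},{"x":0,"y":0,"z":0.12,"wx":0,"wy":0,"wz":0,"gripper":0.5},{"x":0,"y":0,"z":0.12,"wx":0,"wy":0,"wz":0,"gripper":0.5},{"x":0,"y":0,"z":0.12,"wx":0,"wy":0,"wz":0,"gripper":0.5},{"x":0,"y":0,"z":0.06,"wx":0,"wy":0,"wz":0,"gripper":0.5},{"x":0,"y":0,"z":0,"wx":0,"wy":0,"wz":0,"gripper":0.5},{"x":0,"y":0,"z":0,"wx":0,"wy":0,"wz":0,"gripper":0.5}]'

```text
time: 8.1
tcp_pos: [0.5435, 0.1354, 0.1909]
eef_rot: [3.133, -0.225, -0.0]
wrist_force: [0.8, -0.0, -6.5]
grip_width: 0.684
grip_force: 69.0
```

>>> apply_moves --deltas '[{"x":0,"y":0,"z":0.05,"wx":0,"wy":0,"wz":0,"gripper":0.5},{"x":0,"y":0,"z":0.03,"wx":0,"wy":0,"wz":0,"gripper":0.5},{"x":0,"y":0,"z":0.02,"wx":0,"wy":0,"wz":0,"gripper":0.5},{"x":0,"y":0,"z":0,"wx":0,"wy":0,"wz":0,"gripper":0.5},{"x":0,"y":0,"z":0,"wx":0,"wy":0,"wz":0,"gripper":0.5}]'

```text
time: 8.52
tcp_pos: [0.5434, 0.1356, 0.1871]
eef_rot: [3.133, -0.225, 0.0]
wrist_force: [1.1, 0.8, -7.0]
grip_width: 0.689
grip_force: 69.2
```

>>> apply_moves --deltas '[{"x":0,"y":0,"z":0.025,"wx":0,"wy":0,"wz":0,"gripper":0.5},{"x":0,"y":0,"z":0.02,"wx":0,"wy":0,"wz":0,"gripper":0.5},{"x":0,"y":0,"z":0,"wx":0,"wy":0,"wz":0,"gripper":0.5},{"x":0,"y":0,"z":0,"wx":0,"wy":0,"wz":0,"gripper":0.5}]'

```text
time: 8.85
tcp_pos: [0.5435, 0.1355, 0.1854]
eef_rot: [3.133, -0.225, 0.0]
wrist_force: [0.4, 1.0, -4.6]
grip_width: 0.688
grip_force: 69.2
```

Run:
```python
from h import *
a=np.array([.5435,.1355,.28]);plan(a,rot(-98.2))
plan([.415,.31,.30],rot(-93),start=(a,rot(-98.2)))
```

```text
3 rows xyz [ 0.     0.    -0.788] w [ 0.    -0.    -0.001]
6 rows xyz [-0.609 -0.667 -0.083] w [ 0.     0.    -0.189]
```

>>> apply_moves --deltas '[{"x":0,"y":0,"z":0,"wx":0,"wy":0,"wz":0,"gripper":0.75},{"x":0,"y":0,"z":0,"wx":0,"wy":0,"wz":0,"gripper":1},{"x":0,"y":0,"z":0,"wx":0,"wy":0,"wz":0,"gripper":1},{"x":0,"y":0,"z":0,"wx":0,"wy":0,"wz":0,"gripper":1},{"x":0,"y":0,"z":-0.6,"wx":0,"wy":0,"wz":0,"gripper":1},{"x":0,"y":0,"z":-0.9,"wx":0,"wy":0,"wz":0,"gripper":1},{"x":0,"y":0,"z":-0.9,"wx":0,"wy":0,"wz":0,"gripper":1}]'

```text
time: 9.43
tcp_pos: [0.5429, 0.1354, 0.2814]
eef_rot: [3.133, -0.225, -0.005]
wrist_force: [0.2, 0.6, 0.9]
grip_width: 1.003
grip_force: 0.0
```

>>> apply_moves --deltas '[{"x":-0.609,"y":-0.667,"z":-0.083,"wx":0,"wy":0,"wz":-0.189,"gripper":1},{"x":-0.609,"y":-0.667,"z":-0.083,"wx":0,"wy":0,"wz":-0.189,"gripper":1},{"x":-0.609,"y":-0.667,"z":-0.083,"wx":0,"wy":0,"wz":-0.189,"gripper":1},{"x":-0.609,"y":-0.667,"z":-0.083,"wx":0,"wy":0,"wz":-0.189,"gripper":1},{"x":-0.609,"y":-0.667,"z":-0.083,"wx":0,"wy":0,"wz":-0.189,"gripper":1},{"x":-0.609,"y":-0.667,"z":-0.083,"wx":0,"wy":0,"wz":-0.189,"gripper":1},{"x":0,"y":0,"z":0,"wx":0,"wy":0,"wz":0,"gripper":1},{"x":0,"y":0,"z":0,"wx":0,"wy":0,"wz":0,"gripper":1},{"x":0,"y":0,"z":0,"wx":0,"wy":0,"wz":0,"gripper":1}]'

```text
time: 10.18
tcp_pos: [0.4151, 0.31, 0.3017]
eef_rot: [3.14, -0.082, 0.002]
wrist_force: [0.6, -0.1, 0.3]
grip_width: 1.0
grip_force: 0.0
```

```bash
python3 look.py w6 plate_60 plate_50 drying_rack
python3 - <<'E'
import cv2
a=cv2.imread('pics/w6.png');cv2.imwrite('pics/w6b.png',cv2.resize(a,(800,600),interpolation=cv2.INTER_CUBIC))
E
```

```text
[0.4155 0.3095 0.3014] [ 3.1401 -0.0837  0.0012] 10.2333 [ 0.531   0.0603  1.6061 -0.0007  1.4748  2.1552] [ 0.5122 -0.4147 -1.0255] 0.9975032479111456
plate_60 1723 ((213.5790557861328, 115.47683715820312), (18.74500846862793, 97.2022705078125), 87.70938873291016) 0.69
plate_60 1889 ((209.99996948242188, 12.499998092651367), (83.99998474121094, 24.999996185302734), 0.0) 0.59
plate_50 1723 ((213.5790557861328, 115.47683715820312), (18.74500846862793, 97.2022705078125), 87.70938873291016) 0.69
plate_50 1889 ((209.99996948242188, 12.499998092651367), (83.99998474121094, 24.999996185302734), 0.0) 0.59
drying_rack 1916 ((209.5, 12.5), (25.0, 85.0), 90.0) 0.52
```

View pics/w6b.png

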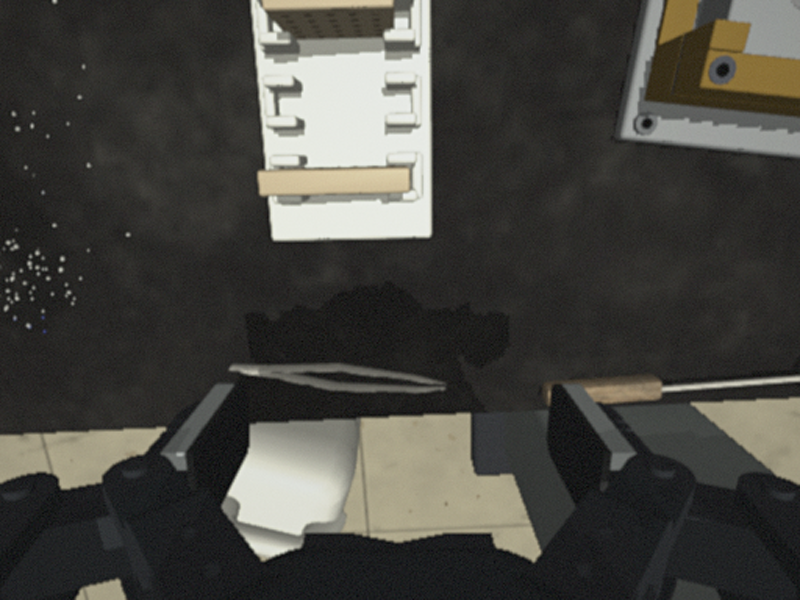

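Of the two plates, the nearer one, with its top edge around (334,183) scaled, is about 98 px wide. The farther one is at (330,5), about 84 px wide and partly cut off. I'll confirm by measuring widths.

Run:
```python
from h import *
import pickle
d,o=pickle.load(open('w6.pkl','rb'))
tr=env.trace('wrist','plate_60');m=tr[0]['mask'].astype(np.uint8)
ys,xs=np.nonzero(m);print(xs.min(),xs.max(),ys.min(),ys.max())
g=cv2.cvtColor(d['img'],cv2.COLOR_BGR2HSV)
(c,sz,an)=cv2.minAreaRect(np.argwhere(m)[:,::-1].astype(np.float32));bp=cv2.boxPoints((c,sz,an));print(bp)
W=np.array([ray(d,b,.068) for b in bp]);print(W, [np.linalg.norm(W[i]-W[(i+1)%4]) for i in range(4)])
e=W[np.argmax(W[:,1])]; 
cen=ray(d,c,.068);print('centre',cen)
for x in(175,190,213,235,250):
  yy=np.nonzero(m[:,x])[0];print(x,yy.min(),yy.max(),ray(d,(x,yy.min()-.5),.068)[:2],ray(d,(x,yy.max()+.5),.068)[:2])
# height from two views
T=snap('top');tt=env.trace('top','plate_60')
for r in tt:
  mm=r['mask'];q=np.argwhere(mm).mean(0)[::-1];print('top',q,mm.sum(),r['confidence'],tri([(T,q),(d,c)]),np.ptp(np.argwhere(mm),axis=0))
  q=np.argwhere(mm);print(ray(T,(q[:,1].min()-.5,q[:,0].mean()),.068),ray(T,(q[:,1].max()+.5,q[:,0].mean()),.068))
# rack edge bottom corners
for u in((273/1.5625,240/1.5625),(431/1.5625,237/1.5625)):print('rack corner',ray(d,u,.008))
for u in((422/1.5625,165/1.5625),(262/1.5625,165/1.5625)):print('fin end',ray(d,u,.031))
```

```text
165 262 106 126
[[164.6422 108.0543]
 [261.7668 104.1693]
 [262.516  122.8994]
 [165.3914 126.7843]]
[[0.4827 0.3621 0.068 ]
 [0.482  0.303  0.068 ]
 [0.4708 0.3031 0.068 ]
 [0.4716 0.3631 0.068 ]] [np.float64(0.05912449567605058), np.float64(0.011133605603974224), np.float64(0.060045356956390725), np.float64(0.011199301475858731)]
centre [0.4768 0.3328 0.068 ]
175 109 125 [0.4821 0.3559] [0.472  0.3571]
190 108 124 [0.4823 0.3467] [0.4722 0.3478]
213 107 124 [0.4821 0.3327] [0.4714 0.3336]
235 107 123 [0.4814 0.3193] [0.4713 0.32  ]
250 106 123 [0.4816 0.3102] [0.4709 0.3108]
top [170.4938 202.3951] 81 0.66 [0.4944 0.2739 0.4187] [ 5 17]
[0.5437 0.3517 0.068 ] [0.5438 0.2969 0.068 ]
rack corner [0.4461 0.3747 0.008 ]
rack corner [0.4435 0.292  0.008 ]
fin end [0.4803 0.2963 0.031 ]
fin end [0.4841 0.3697 0.031 ]
```

The nearer plate measures 60 mm wide and the farther about 50-55 mm, so the nearer one is plate_60.

Run:
```python
from h import *
C=np.array([.4768,.3328,.047])
for t in(65,):
  R=rot(-91.2,t);D=R.apply([0,0,1]);print(D,C-.16*D,C-.235*D)
  plan(C-.235*D+[0,0,.03],R)
```

```text
[ 0.9061 -0.019  -0.4226] [0.3318 0.3358 0.1146] [0.2639 0.3373 0.1463]
15 rows xyz [-0.343 -0.035  0.054] w [ 0.016  0.946 -0.024]
```

>>> apply_moves --deltas '[{"x":-0.343,"y":-0.035,"z":0.054,"wx":0.016,"wy":0.946,"wz":-0.024,"gripper":1},{"x":-0.343,"y":-0.035,"z":0.054,"wx":0.016,"wy":0.946,"wz":-0.024,"gripper":1},{"x":-0.343,"y":-0.035,"z":0.054,"wx":0.016,"wy":0.946,"wz":-0.024,"gripper":1},{"x":-0.343,"y":-0.035,"z":0.054,"wx":0.016,"wy":0.946,"wz":-0.024,"gripper":1},{"x":-0.343,"y":-0.035,"z":0.054,"wx":0.016,"wy":0.946,"wz":-0.024,"gripper":1},{"x":-0.343,"y":-0.035,"z":0.054,"wx":0.016,"wy":0.946,"wz":-0.024,"gripper":1},{"x":-0.343,"y":-0.035,"z":0.054,"wx":0.016,"wy":0.946,"wz":-0.024,"gripper":1},{"x":-0.343,"y":-0.035,"z":0.054,"wx":0.016,"wy":0.946,"wz":-0.024,"gripper":1},{"x":-0.343,"y":-0.035,"z":0.054,"wx":0.016,"wy":0.946,"wz":-0.024,"gripper":1},{"x":0,"y":0,"z":0,"wx":0,"wy":0,"wz":0,"gripper":1}]'

```text
time: 11.37
tcp_pos: [0.3255, 0.3007, 0.2627]
eef_rot: [-2.969, -0.002, -0.994]
wrist_force: [-0.4, -0.3, -1.1]
grip_width: 1.0
grip_force: 0.0
```

Run:
```python
from h import *
o=env.get_obs();print(o['qpos'],o['tcp_pos'],Rn.from_rotvec(o['eef_rot']).as_matrix()[:,2],o['wrist_force'],o['time'])
C=np.array([.4768,.3328,.047]);R=rot(-91.2,65);D=R.apply([0,0,1])
plan(C-.235*D+[0,0,.03],R)
```

```text
[ 0.7567 -0.2003  1.9948 -0.538   0.9131  2.5656] [0.3255 0.3007 0.2627] [ 0.6021  0.0108 -0.7983] [-0.404  -0.3027 -1.1066] 11.3667
7 rows xyz [-0.382 -0.128  0.036] w [-0.047  0.872  0.015]
```

>>> apply_moves --deltas '[{"x":0,"y":0,"z":0,"wx":0,"wy":0,"wz":-1,"gripper":1},{"x":0,"y":0,"z":0,"wx":0,"wy":0,"wz":-1,"gripper":1},{"x":0,"y":0,"z":0,"wx":0,"wy":0,"wz":-1,"gripper":1},{"x":0,"y":0,"z":0,"wx":0,"wy":0,"wz":-1,"gripper":1},{"x":0,"y":0,"z":0,"wx":0,"wy":0,"wz":-1,"gripper":1},{"x":0,"y":0,"z":0,"wx":0,"wy":0,"wz":-1,"gripper":1},{"x":0,"y":0,"z":0,"wx":0,"wy":0,"wz":-1,"gripper":1},{"x":0,"y":0,"z":0,"wx":0,"wy":0,"wz":-1,"gripper":1},{"x":0,"y":0,"z":0,"wx":0,"wy":0,"wz":-1,"gripper":1},{"x":0,"y":0,"z":0,"wx":0,"wy":0,"wz":-1,"gripper":1}]'

```text
time: 12.2
tcp_pos: [0.3269, 0.3024, 0.2643]
eef_rot: [2.554, 1.084, 0.862]
wrist_force: [-0.2, 0.1, 0.9]
grip_width: 1.0
grip_force: 0.0
```

>>> apply_moves --deltas '[{"x":0,"y":0,"z":0,"wx":0,"wy":0,"wz":-1,"gripper":1},{"x":0,"y":0,"z":0,"wx":0,"wy":0,"wz":-1,"gripper":1},{"x":0,"y":0,"z":0,"wx":0,"wy":0,"wz":-1,"gripper":1},{"x":0,"y":0,"z":0,"wx":0,"wy":0,"wz":-1,"gripper":1},{"x":0,"y":0,"z":0,"wx":0,"wy":0,"wz":-1,"gripper":1},{"x":0,"y":0,"z":0,"wx":0,"wy":0,"wz":-1,"gripper":1},{"x":0,"y":0,"z":0,"wx":0,"wy":0,"wz":-1,"gripper":1},{"x":0,"y":0,"z":0,"wx":0,"wy":0,"wz":-1,"gripper":1},{"x":0,"y":0,"z":0,"wx":0,"wy":0,"wz":-1,"gripper":1},{"x":0,"y":0,"z":0,"wx":0,"wy":0,"wz":-1,"gripper":1}]'

```text
time: 13.03
tcp_pos: [0.3269, 0.3024, 0.2643]
eef_rot: [1.821, 1.881, 0.622]
wrist_force: [0.1, -0.3, -0.3]
grip_width: 0.999
grip_force: 0.0
```

>>> apply_moves --deltas '[{"x":0,"y":0,"z":0,"wx":0,"wy":0,"wz":-1,"gripper":1},{"x":0,"y":0,"z":0,"wx":0,"wy":0,"wz":-1,"gripper":1},{"x":0,"y":0,"z":0,"wx":0,"wy":0,"wz":-1,"gripper":1},{"x":0,"y":0,"z":0,"wx":0,"wy":0,"wz":-1,"gripper":1},{"x":0,"y":0,"z":0,"wx":0,"wy":0,"wz":-1,"gripper":1},{"x":0,"y":0,"z":0,"wx":0,"wy":0,"wz":-1,"gripper":1},{"x":0,"y":0,"z":0,"wx":0,"wy":0,"wz":-1,"gripper":1},{"x":0,"y":0,"z":0,"wx":0,"wy":0,"wz":-1,"gripper":1},{"x":0,"y":0,"z":0,"wx":0,"wy":0,"wz":-1,"gripper":1},{"x":0,"y":0,"z":0,"wx":0,"wy":0,"wz":-1,"gripper":1}]'

```text
time: 13.87
tcp_pos: [0.327, 0.3024, 0.2643]
eef_rot: [0.912, 2.355, 0.321]
wrist_force: [0.7, 0.5, -0.5]
grip_width: 1.0
grip_force: 0.0
```

Run:
```python
from h import *
o=env.get_obs();print(o['qpos'],o['tcp_pos'],Rn.from_rotvec(o['eef_rot']).as_matrix()[:,2],o['wrist_force'],o['time'])
C=np.array([.4768,.3328,.047]);R=rot(88.8,-65);D=R.apply([0,0,1]);print(D)
plan(C-.235*D+[0,0,.04],R)
```

```text
[ 0.7567 -0.1968  1.9883 -0.5351  0.9147  0.1617] [0.327  0.3024 0.2643] [ 0.6017  0.0124 -0.7987] [ 0.6721  0.5261 -0.4872] 13.8667
[ 0.9061 -0.019  -0.4226]
12 rows xyz [ 0.228 -0.017  0.001] w [-0.161 -0.496 -0.747]
```

>>> apply_moves --deltas '[{"x":0.228,"y":-0.017,"z":0.001,"wx":-0.161,"wy":-0.496,"wz":-0.747,"gripper":1},{"x":0.228,"y":-0.017,"z":0.001,"wx":-0.161,"wy":-0.496,"wz":-0.747,"gripper":1},{"x":0.228,"y":-0.017,"z":0.001,"wx":-0.161,"wy":-0.496,"wz":-0.747,"gripper":1},{"x":0.228,"y":-0.017,"z":0.001,"wx":-0.161,"wy":-0.496,"wz":-0.747,"gripper":1},{"x":0.228,"y":-0.017,"z":0.001,"wx":-0.161,"wy":-0.496,"wz":-0.747,"gripper":1},{"x":0.228,"y":-0.017,"z":0.001,"wx":-0.161,"wy":-0.496,"wz":-0.747,"gripper":1},{"x":0.228,"y":-0.017,"z":0.001,"wx":-0.161,"wy":-0.496,"wz":-0.747,"gripper":1},{"x":0.228,"y":-0.017,"z":0.001,"wx":-0.161,"wy":-0.496,"wz":-0.747,"gripper":1},{"x":0.228,"y":-0.017,"z":0.001,"wx":-0.161,"wy":-0.496,"wz":-0.747,"gripper":1},{"x":0,"y":0,"z":0,"wx":0,"wy":0,"wz":0,"gripper":1}]'

```text
time: 14.7
tcp_pos: [0.279, 0.3352, 0.2359]
eef_rot: [0.24, 2.165, 0.065]
wrist_force: [0.3, 1.3, 0.2]
grip_width: 1.002
grip_force: 0.0
```

Run:
```python
from h import *
o=env.get_obs();print(o['qpos'],o['tcp_pos'],Rn.from_rotvec(o['eef_rot']).as_matrix()[:,2],o['wrist_force'],o['time'])
C=np.array([.4768,.3328,.047])
for t in(55,60,65):
  R=rot(88.8,-t);D=R.apply([0,0,1]);print(D);plan(C-.235*D+[0,0,.04],R)
```

```text
[ 0.994  -0.1295  2.0724 -1.0776  0.9399  0.2079] [0.279  0.3352 0.2359] [ 0.8201 -0.0437 -0.5706] [0.2872 1.3207 0.2493] 14.7
[ 0.819  -0.0172 -0.5736]
3 rows xyz [0.073 0.007 0.103] w [-0.109  0.025 -0.774]
[ 0.8658 -0.0181 -0.5   ]
3 rows xyz [ 0.246 -0.014  0.103] w [-0.143 -0.338 -0.768]
[ 0.9061 -0.019  -0.4226]
4 rows xyz [ 0.315 -0.024  0.079] w [-0.132 -0.525 -0.571]
```

Run:
```python
from h import *
C=np.array([.4768,.3328,.0465])
R=rot(88.8,-58);D=R.apply([0,0,1]);print(D,C-.16*D);plan(C-.20*D+[0,0,.02],R)
```

```text
[ 0.8479 -0.0178 -0.5299] [0.3411 0.3356 0.1313]
3 rows xyz [ 0.309 -0.015  0.489] w [-0.129 -0.193 -0.77 ]
```

>>> apply_moves --deltas '[{"x":0.309,"y":-0.015,"z":0.489,"wx":-0.129,"wy":-0.193,"wz":-0.77,"gripper":1},{"x":0.309,"y":-0.015,"z":0.489,"wx":-0.129,"wy":-0.193,"wz":-0.77,"gripper":1},{"x":0.309,"y":-0.015,"z":0.489,"wx":-0.129,"wy":-0.193,"wz":-0.77,"gripper":1},{"x":0,"y":0,"z":0,"wx":0,"wy":0,"wz":0,"gripper":1},{"x":0,"y":0,"z":0,"wx":0,"wy":0,"wz":0,"gripper":1}]'

```text
time: 15.12
tcp_pos: [0.3109, 0.333, 0.212]
eef_rot: [0.029, 2.21, -0.012]
wrist_force: [-0.7, 0.4, -0.3]
grip_width: 0.998
grip_force: 0.0
```

Run:
```python
from h import *
o=env.get_obs();print(o['qpos'],o['tcp_pos'],Rn.from_rotvec(o['eef_rot']).as_matrix(),o['wrist_force'],o['time'])
C=np.array([.4768,.3328,.0465])
R=rot(88.8,-58);D=R.apply([0,0,1]);print(D);plan(C-.2*D+[0,0,.02],R);plan(C-.16*D,R,4)
# show the gripper at the rack from the side camera
S=snap('side');I=S['img'];u=proj(S,C)[0].astype(int);print(u)
```

```text
[ 0.9099 -0.0717  2.0681 -1.0778  0.8213  0.0133] [0.3109 0.333  0.212 ] [[-0.5966  0.0251  0.8021]
 [ 0.0167  0.9997 -0.019 ]
 [-0.8024  0.0021 -0.5968]] [-0.6704  0.3771 -0.3449] 15.1167
[ 0.8479 -0.0178 -0.5299]
2 rows xyz [0.43  0.04  0.248] w [-0.014 -0.506 -0.025]
4 rows xyz [0.306 0.02  0.443] w [-0.007 -0.253 -0.013]
[248 249]
```

Run:
```python
from h import *
C=np.array([.4768,.3328,.0465])
R=rot(88.8,-55);D=R.apply([0,0,1]);print(D,C-.16*D);plan(C-.16*D+[0,0,.03],R)
```

```text
[ 0.819  -0.0172 -0.5736] [0.3458 0.3355 0.1383]
2 rows xyz [0.186 0.038 0.679] w [-0.007 -0.175 -0.022]
```

>>> apply_moves --deltas '[{"x":0.186,"y":0.038,"z":0.679,"wx":-0.007,"wy":-0.175,"wz":-0.022,"gripper":1},{"x":0.186,"y":0.038,"z":0.679,"wx":-0.007,"wy":-0.175,"wz":-0.022,"gripper":1},{"x":0,"y":0,"z":0,"wx":0,"wy":0,"wz":0,"gripper":1},{"x":0,"y":0,"z":0,"wx":0,"wy":0,"wz":0,"gripper":1}]'

```text
time: 15.5
tcp_pos: [0.3497, 0.335, 0.1954]
eef_rot: [0.021, 2.233, -0.011]
wrist_force: [-0.8, 0.8, 0.5]
grip_width: 0.997
grip_force: 0.0
```

Run:
```python
from h import *
o=env.get_obs();M=Rn.from_rotvec(o['eef_rot']).as_matrix();p=np.array(o['tcp_pos']);print(o['qpos'],p,M,o['time'],'point at 160:',p+.16*M[:,2])
C=np.array([.4768,.3328,.0465])
for t in(53.5,55,60):
 R=rot(88.8,-t);D=R.apply([0,0,1]);plan(C-.16*D,R,3)
```

```text
[ 0.8326  0.0049  2.0284 -1.0783  0.7395 -0.0158] [0.3497 0.335  0.1954] [[-0.6147  0.0195  0.7885]
 [ 0.0116  0.9998 -0.0157]
 [-0.7887 -0.0005 -0.6148]] 15.5 point at 160: [0.4759 0.3324 0.097 ]
3 rows xyz [0.363 0.004 0.262] w [ 0.003 -0.105  0.005]
3 rows xyz [0.4   0.004 0.26 ] w [ 0.004 -0.214  0.005]
3 rows xyz [0.524 0.005 0.254] w [ 0.004 -0.577  0.005]
```

Run:
```python
from h import *
C=np.array([.4768,.3328,.0465])
R=rot(88.8,-50);D=R.apply([0,0,1]);print(D,C-.16*D);plan(C-.16*D+[0,0,.012],R,2)
```

```text
[ 0.7659 -0.016  -0.6428] [0.3543 0.3354 0.1493]
2 rows xyz [0.298 0.006 0.309] w [0.005 0.225 0.008]
```

>>> apply_moves --deltas '[{"x":0.298,"y":0.006,"z":0.309,"wx":0.005,"wy":0.225,"wz":0.008,"gripper":1},{"x":0.298,"y":0.006,"z":0.309,"wx":0.005,"wy":0.225,"wz":0.008,"gripper":1},{"x":0,"y":0,"z":0,"wx":0,"wy":0,"wz":0,"gripper":1},{"x":0,"y":0,"z":0,"wx":0,"wy":0,"wz":0,"gripper":1},{"x":0,"y":0,"z":0,"wx":0,"wy":0,"wz":0,"gripper":1}]'

```text
time: 15.92
tcp_pos: [0.3544, 0.3358, 0.1655]
eef_rot: [0.02, 2.273, -0.01]
wrist_force: [-0.6, 0.4, 0.4]
grip_width: 0.996
grip_force: 0.0
```

Run:
```python
from h import *
o=env.get_obs();M=Rn.from_rotvec(o['eef_rot']).as_matrix();p=np.array(o['tcp_pos']);print(o['qpos'],p,M,o['time'],'point at 160:',p+.16*M[:,2],np.degrees(np.arctan2(M[0,2],-M[2,2])))
C=np.array([.4768,.3328,.0465])
for t in(48,50):
 R=rot(88.8,-t);D=R.apply([0,0,1]);plan(C-.16*D,R,2)
```

```text
[ 0.8184  0.0617  2.0334 -1.079   0.698   0.011 ] [0.3544 0.3358 0.1655] [[-0.6462  0.0181  0.763 ]
 [ 0.0115  0.9998 -0.0139]
 [-0.7631 -0.0002 -0.6463]] 15.9167 point at 160: [0.4764 0.3336 0.0621] 49.73481307463282
2 rows xyz [ 0.084 -0.006  0.131] w [0.013 0.19  0.013]
2 rows xyz [ 0.155 -0.006  0.13 ] w [ 0.013 -0.028  0.012]
```

Run:
```python
from h import *
C=np.array([.4768,.3328,.0465])
R=rot(88.8,-47);D=R.apply([0,0,1]);plan(C-.16*D,R,2)
```

```text
2 rows xyz [ 0.049 -0.006  0.133] w [0.013 0.299 0.013]
```

>>> apply_moves --deltas '[{"x":0.049,"y":-0.006,"z":0.133,"wx":0.013,"wy":0.299,"wz":0.013,"gripper":1},{"x":0.049,"y":-0.006,"z":0.133,"wx":0.013,"wy":0.299,"wz":0.013,"gripper":1},{"x":0,"y":0,"z":0,"wx":0,"wy":0,"wz":0,"gripper":1},{"x":0,"y":0,"z":0,"wx":0,"wy":0,"wz":0,"gripper":1},{"x":0,"y":0,"z":0,"wx":0,"wy":0,"wz":0,"gripper":1}]'

```text
time: 16.33
tcp_pos: [0.3601, 0.3351, 0.1555]
eef_rot: [0.025, 2.321, -0.011]
wrist_force: [-0.6, -0.2, 0.3]
grip_width: 1.001
grip_force: 0.0
```

Run:
```python
from h import *
o=env.get_obs();M=Rn.from_rotvec(o['eef_rot']).as_matrix();p=np.array(o['tcp_pos']);print(o['qpos'],p,M,o['time'],'point at 160:',p+.16*M[:,2],np.degrees(np.arctan2(M[0,2],-M[2,2])),o['wrist_force'])
S=snap('side');u=proj(S,[.45,.33,.07])[0].astype(int);I=S['img'][u[1]-70:u[1]+50,u[0]-80:u[0]+80]
cv2.imwrite('pics/sg.png',cv2.resize(I,(800,600),interpolation=cv2.INTER_CUBIC))
```

```text
[ 0.7991  0.0827  2.0228 -1.0147  0.6814 -0.0433] [0.3601 0.3351 0.1555] [[-0.6817  0.0213  0.7313]
 [ 0.0146  0.9998 -0.0156]
 [-0.7315  0.0001 -0.6819]] 16.3333 point at 160: [0.4771 0.3326 0.0464] 47.00165252628544 [-0.5856 -0.2258  0.2515]
```

View pics/sg.png

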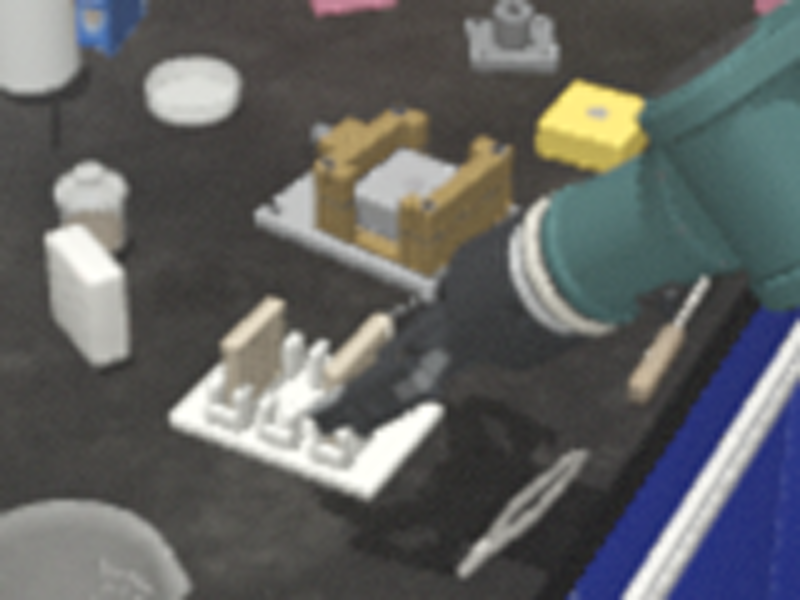

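The gripper straddles the near plate at about (360,370) with the far plate untouched. The block is visibly seated in the well at (405,195). Closing gently.

>>> apply_moves --deltas '[{"x":0,"y":0,"z":0,"wx":0,"wy":0,"wz":0,"gripper":0.8},{"x":0,"y":0,"z":0,"wx":0,"wy":0,"wz":0,"gripper":0.74},{"x":0,"y":0,"z":0,"wx":0,"wy":0,"wz":0,"gripper":0.65},{"x":0,"y":0,"z":0,"wx":0,"wy":0,"wz":0,"gripper":0.5},{"x":0,"y":0,"z":0,"wx":0,"wy":0,"wz":0,"gripper":0.5}]' --force 25

```text
time: 16.8
tcp_pos: [0.3602, 0.335, 0.1549]
eef_rot: [0.025, 2.322, -0.011]
wrist_force: [-1.0, -0.6, 2.2]
grip_width: 0.692
grip_force: 27.6
```

Run:
```python
from h import *
import pickle
o=env.get_obs();print(o['tcp_pos'],o['wrist_force'],o['grip_width'],o['grip_force']);pickle.dump(o,open('grip.pkl','wb'))
M=Rn.from_rotvec(o['eef_rot']);print('up in tool',M.inv().apply([0,0,1])/.04*.08,' = 80mm up total')
```

```text
[0.3602 0.335  0.1549] [-0.9915 -0.6115  2.2117] 0.6923509478403864 27.550215125083923
up in tool [-1.4615 -0.0011 -1.3653]  = 80mm up total
```

>>> apply_moves --deltas '[{"x":-0.1,"y":0,"z":-0.093,"wx":0,"wy":0,"wz":0,"gripper":0.5},{"x":-0.2,"y":0,"z":-0.187,"wx":0,"wy":0,"wz":0,"gripper":0.5},{"x":-0.3,"y":0,"z":-0.28,"wx":0,"wy":0,"wz":0,"gripper":0.5},{"x":-0.4,"y":0,"z":-0.374,"wx":0,"wy":0,"wz":0,"gripper":0.5},{"x":-0.5,"y":0,"z":-0.467,"wx":0,"wy":0,"wz":0,"gripper":0.5},{"x":-0.5,"y":0,"z":-0.467,"wx":0,"wy":0,"wz":0,"gripper":0.5}]'

```text
time: 17.3
tcp_pos: [0.3597, 0.3345, 0.264]
eef_rot: [0.024, 2.326, -0.014]
wrist_force: [1.0, 0.9, -0.5]
grip_width: 0.691
grip_force: 28.0
```

```bash
cat > plate.py <<'E'
from h import *
import pickle
o0=pickle.load(open('grip.pkl','rb'));p0=np.array([.3602,.3351,.1552]);R0=Rn.from_rotvec(o0['eef_rot'])
# plate frame in tool: centre & axes (rack pose: x_p=level normal, up)
PC=R0.inv().apply(np.array([.4768,.3328,.038])-p0); PC[1]=0
a=np.radians(-1.2);PN=R0.inv().apply([np.cos(a),np.sin(a),0]);PU=R0.inv().apply([0,0,1])
low=PC-.03*PU  # bottom edge mid
c1=PC-.03*PU+.005*PN; c2=PC-.03*PU-.005*PN
BC=np.array([.5418,.1358,0]);BY=Rn.from_euler('z',-8.3,degrees=True)
def target(psi,zlow,xoff=-.0300,rho_slip=0):
    """pose with plate's lower edge corner c1 at box x=xoff, z=zlow"""
    R=rot(81.7,psi);q=R.apply(c1);w0=BC+BY.apply([xoff,0,0]);p=w0-q;p[2]=zlow-q[2]
    n=R.apply(PN);return p,R,np.degrees(np.arccos(-n[2]))
E
python3 - <<'E'
from plate import *
print('PC',PC,'PN',PN,'PU',PU,'low',low)
o=env.get_obs();print(o['time'],o['tcp_pos'],o['wrist_force'],o['grip_width'])
p,R,rho=target(20,.095);print(p,rho)
a=p+[0,0,.04];plan(a,R)
E
```

```text
PC [0.006  0.     0.1652] PN [-0.6827  0.0005  0.7307] PU [-0.7307 -0.0005 -0.6827] low [0.0279 0.     0.1857]
17.3 [0.3597 0.3345 0.264 ] [ 1.0193  0.9052 -0.4891] 0.6908730974763254
[0.599  0.1274 0.2646] 23.052647788481977
16 rows xyz [-0.425 -0.292  0.045] w [0.021 0.909 0.1  ]
```

>>> apply_moves --deltas '[{"x":-0.425,"y":-0.292,"z":0.045,"wx":0.021,"wy":0.909,"wz":0.1,"gripper":0.5},{"x":-0.425,"y":-0.292,"z":0.045,"wx":0.021,"wy":0.909,"wz":0.1,"gripper":0.5},{"x":-0.425,"y":-0.292,"z":0.045,"wx":0.021,"wy":0.909,"wz":0.1,"gripper":0.5},{"x":-0.425,"y":-0.292,"z":0.045,"wx":0.021,"wy":0.909,"wz":0.1,"gripper":0.5},{"x":-0.425,"y":-0.292,"z":0.045,"wx":0.021,"wy":0.909,"wz":0.1,"gripper":0.5},{"x":-0.425,"y":-0.292,"z":0.045,"wx":0.021,"wy":0.909,"wz":0.1,"gripper":0.5},{"x":-0.425,"y":-0.292,"z":0.045,"wx":0.021,"wy":0.909,"wz":0.1,"gripper":0.5},{"x":-0.425,"y":-0.292,"z":0.045,"wx":0.021,"wy":0.909,"wz":0.1,"gripper":0.5},{"x":-0.425,"y":-0.292,"z":0.045,"wx":0.021,"wy":0.909,"wz":0.1,"gripper":0.5},{"x":-0.425,"y":-0.292,"z":0.045,"wx":0.021,"wy":0.909,"wz":0.1,"gripper":0.5}]'

```text
time: 18.13
tcp_pos: [0.5089, 0.2081, 0.326]
eef_rot: [0.152, 3.05, 0.023]
wrist_force: [-0.1, 0.2, -0.6]
grip_width: 0.697
grip_force: 28.0
```

>>> apply_moves --deltas '[{"x":-0.425,"y":-0.292,"z":0.045,"wx":0.021,"wy":0.909,"wz":0.1,"gripper":0.5},{"x":-0.425,"y":-0.292,"z":0.045,"wx":0.021,"wy":0.909,"wz":0.1,"gripper":0.5},{"x":-0.425,"y":-0.292,"z":0.045,"wx":0.021,"wy":0.909,"wz":0.1,"gripper":0.5},{"x":-0.425,"y":-0.292,"z":0.045,"wx":0.021,"wy":0.909,"wz":0.1,"gripper":0.5},{"x":-0.425,"y":-0.292,"z":0.045,"wx":0.021,"wy":0.909,"wz":0.1,"gripper":0.5},{"x":-0.425,"y":-0.292,"z":0.045,"wx":0.021,"wy":0.909,"wz":0.1,"gripper":0.5},{"x":0,"y":0,"z":0,"wx":0,"wy":0,"wz":0,"gripper":0.5},{"x":0,"y":0,"z":0,"wx":0,"wy":0,"wz":0,"gripper":0.5},{"x":0,"y":0,"z":0,"wx":0,"wy":0,"wz":0,"gripper":0.5}]'

```text
time: 18.88
tcp_pos: [0.5989, 0.1281, 0.3044]
eef_rot: [-0.201, -2.789, -0.04]
wrist_force: [0.3, 0.5, -0.7]
grip_width: 0.697
grip_force: 28.0
```

```bash
python3 look.py w7 plate_60 shear_box
python3 - <<'E'
from plate import *
o=env.get_obs();print(Rn.from_rotvec(o['eef_rot']).as_matrix())
p,R,rho=target(20,.075);print(p,rho);plan(p,R)
d,_=pickle.load(open('w7.pkl','rb'))
m,k=brass(d['img'],(0,0,512,384));ys,xs=np.nonzero(m);print('brass bbox',xs.min(),xs.max(),ys.min(),ys.max(),m.sum())
print('expected near rim',proj(d,BC+BY.apply([[-.045,.045,.058],[-.045,-.045,.058],[-.031,.031,.058],[-.031,-.031,.058]])))
Rw=Rn.from_rotvec(o['eef_rot']);q=np.array([PC-.03*PU+e*.005*PN+np.array([0,f*.03,0]) for e in(1,-1) for f in(1,-1)])
print('expected plate low edge',proj(d,Rw.apply(q)+o['tcp_pos']))
E
```

```text
[0.5986 0.1285 0.3051] [-0.2003 -2.7898 -0.0401] 18.9333 [ 0.0979  0.3722  1.2441  0.0881  1.8597 -1.3187] [ 0.3429  0.2168 -0.2946] 0.6999853481503391
plate_60 17939 ((254.0, 253.5), (133.0, 146.0), 90.0) 0.81
plate_60 985 ((475.8069152832031, 209.68275451660156), (15.446460723876953, 71.58521270751953), 85.2363510131836) 0.79
shear_box 4315 ((253.0, 256.0), (176.0, 118.0), 90.0) 0.96
[[-0.9317  0.143  -0.3338]
 [ 0.1335  0.9897  0.0516]
 [ 0.3378  0.0035 -0.9412]]
[0.599  0.1274 0.2446] 23.052647788481977
2 rows xyz [-0.268 -0.017  0.716] w [0.018 0.028 0.015]
brass bbox 29 320 12 327 2220
expected near rim [[311.435  181.159 ]
 [191.6121 181.0297]
 [292.9543 199.7515]
 [210.0846 199.6793]]
expected plate low edge [[313.073  194.3562]
 [194.8573 194.429 ]
 [316.417  184.8971]
 [191.4141 184.9735]]
```

Run:
```python
from plate import *
p,R,rho=target(20,.066,-.0262);print(p);plan(p,R,3)
```

```text
[0.6028 0.1269 0.2356]
3 rows xyz [-0.234 -0.011  0.537] w [0.012 0.019 0.01 ]
```

>>> apply_moves --deltas '[{"x":-0.234,"y":-0.011,"z":0.537,"wx":0.012,"wy":0.019,"wz":0.01,"gripper":0.5},{"x":-0.234,"y":-0.011,"z":0.537,"wx":0.012,"wy":0.019,"wz":0.01,"gripper":0.5},{"x":-0.234,"y":-0.011,"z":0.537,"wx":0.012,"wy":0.019,"wz":0.01,"gripper":0.5},{"x":0,"y":0,"z":0,"wx":0,"wy":0,"wz":0,"gripper":0.5},{"x":0,"y":0,"z":0,"wx":0,"wy":0,"wz":0,"gripper":0.5},{"x":0,"y":0,"z":0,"wx":0,"wy":0,"wz":0,"gripper":0.5},{"x":0,"y":0,"z":0,"wx":0,"wy":0,"wz":0,"gripper":0.5}]'

```text
time: 19.62
tcp_pos: [0.6038, 0.1264, 0.2371]
eef_rot: [-0.204, -2.788, -0.036]
wrist_force: [0.5, 0.1, -0.9]
grip_width: 0.694
grip_force: 28.0
```

```bash
python3 look.py w8 plate_60
python3 - <<'E'
from plate import *
d,o=pickle.load(open('w8.pkl','rb'));p=np.array(o['tcp_pos']);Rw=Rn.from_rotvec(o['eef_rot'])
pr=proj(d,BC+BY.apply([[-.045,.045,.058],[-.045,-.045,.058],[-.031,.045,.058],[-.031,-.045,.058]]));print('exp rim',pr)
q=np.array([PC-.03*PU+e*.005*PN+np.array([0,f*.03,0]) for e in(1,-1) for f in(1,-1)])
print('exp plate low',proj(d,Rw.apply(q)+p))
tm=[r['mask'] for r in env.trace('wrist','plate_60') if r['mask'].sum()>8000][0]
ys,xs=np.nonzero(tm);print('plate mask rows',ys.min(),[ (c,np.nonzero(tm[:,c])[0].min()) for c in(210,230,256,280,300)],'cols at',[(r,np.nonzero(tm[r])[0].min(),np.nonzero(tm[r])[0].max()) for r in(200,215,230)])
h=cv2.cvtColor(d['img'],cv2.COLOR_BGR2HSV)
for c in(215,256,295):
  print(c,[(r,*h[r,c].tolist()) for r in range(140,215,3)])
m,k=brass(d['img'],(150,120,360,int(ys.min())-1));m[tm]=0
yy,xx=np.nonzero(m);print('brass',m.sum(),xx.min(),xx.max(),yy.min(),yy.max())
s=fitbox(d,m,k,[.5418,.1358,-8.3])
E
```

```text
[0.6039 0.1263 0.237 ] [-0.2038 -2.788  -0.0363] 19.6667 [ 0.0942  0.4287  1.3075  0.0825  1.7425 -1.3304] [-0.0699  0.6167 -1.0517] 0.6958969401835146
plate_60 17757 ((254.49996948242188, 252.49996948242188), (146.99996948242188, 132.99996948242188), -0.0) 0.8
plate_60 204 ((504.5, 202.5), (15.0, 13.0), 90.0) 0.66
exp rim [[336.2732 158.864 ]
 [170.8661 158.929 ]
 [336.7342 184.4818]
 [170.42   184.5556]]
exp plate low [[311.6862 195.1577]
 [194.3032 195.0838]
 [314.9415 185.8474]
 [190.8628 185.7687]]
plate mask rows 186 [(210, np.int64(186)), (230, np.int64(188)), (256, np.int64(188)), (280, np.int64(187)), (300, np.int64(188))] cols at [(200, np.int64(193), np.int64(316)), (215, np.int64(191), np.int64(318)), (230, np.int64(190), np.int64(320))]
215 [(140, 17, 31, 57), (143, 8, 20, 52), (146, 60, 9, 89), (149, 69, 9, 193), (152, 70, 8, 190), (155, 60, 5, 190), (158, 60, 7, 194), (161, 20, 138, 155), (164, 21, 146, 168), (167, 21, 145, 169), (170, 20, 146, 175), (173, 21, 141, 174), (176, 21, 144, 174), (179, 21, 138, 175), (182, 21, 144, 181), (185, 20, 130, 96), (188, 21, 68, 20
[... 559 characters left out ...]
, 64, 208), (200, 20, 65, 209), (203, 20, 67, 208), (206, 20, 67, 209), (209, 21, 65, 209), (212, 20, 67, 207)]
295 [(140, 30, 14, 55), (143, 30, 11, 46), (146, 38, 15, 69), (149, 60, 5, 190), (152, 53, 5, 188), (155, 75, 3, 189), (158, 90, 4, 190), (161, 20, 123, 156), (164, 21, 148, 169), (167, 20, 146, 170), (170, 21, 145, 171), (173, 21, 148, 171), (176, 20, 146, 173), (179, 21, 147, 172), (182, 21, 141, 176), (185, 21, 129, 83), (188, 20, 67, 208), (191, 20, 65, 207), (194, 21, 65, 207), (197, 21, 67, 205), (200, 22, 65, 207), (203, 20, 65, 208), (206, 20, 66, 209), (209, 21, 68, 207), (212, 20, 64, 206)]
brass 3421 173 339 159 184
box [542.7521 136.5962  -8.365 ] 523.1900410434865 3436
```

>>> apply_moves --deltas '[{"x":-0.033,"y":0.015,"z":0.091,"wx":0,"wy":0,"wz":0,"gripper":0.5},{"x":-0.033,"y":0,"z":0.091,"wx":0,"wy":0,"wz":0,"gripper":0.5},{"x":-0.033,"y":0,"z":0.091,"wx":0,"wy":0,"wz":0,"gripper":0.5},{"x":-0.033,"y":0,"z":0.091,"wx":0,"wy":0,"wz":0,"gripper":0.5},{"x":0,"y":0,"z":0,"wx":0,"wy":0,"wz":0,"gripper":0.5},{"x":0,"y":0,"z":0,"wx":0,"wy":0,"wz":0,"gripper":0.5}]'

```text
time: 20.27
tcp_pos: [0.6033, 0.1265, 0.2182]
eef_rot: [-0.204, -2.782, -0.035]
wrist_force: [-0.0, 0.8, -0.8]
grip_width: 0.696
grip_force: 28.0
```

Run:
```python
from plate import *
o=env.get_obs();R=Rn.from_rotvec(o['eef_rot']);print(o['tcp_pos'],o['wrist_force'],o['grip_force'],'c1',R.apply(c1)+o['tcp_pos'],'contact pt',R.apply([0,0,.16])+o['tcp_pos'],BY.inv().apply(R.apply([0,0,.16])+o['tcp_pos']-BC),R.as_matrix()[:,2])
```

```text
[0.6033 0.1265 0.2182] [-0.0028  0.7889 -0.7654] 28.007766008377075 c1 [0.5158 0.1392 0.0489] contact pt [0.5486 0.1344 0.068 ] [ 0.007  -0.0004  0.068 ] [-0.3416  0.0493 -0.9386]
```

>>> apply_moves --deltas '[{"x":-0.025,"y":0,"z":0.07,"wx":0,"wy":0,"wz":0,"gripper":0.5},{"x":-0.025,"y":0,"z":0.07,"wx":0,"wy":0,"wz":0,"gripper":0.5},{"x":-0.025,"y":0,"z":0.07,"wx":0,"wy":0,"wz":0,"gripper":0.5},{"x":0,"y":0,"z":0,"wx":0,"wy":0,"wz":0,"gripper":0.5},{"x":0,"y":0,"z":0,"wx":0,"wy":0,"wz":0,"gripper":0.5}]'

```text
time: 20.68
tcp_pos: [0.6033, 0.1265, 0.2096]
eef_rot: [-0.204, -2.783, -0.035]
wrist_force: [0.0, -0.1, -0.9]
grip_width: 0.693
grip_force: 28.0
```

```bash
cat > st.py <<'E'
from plate import *
o=env.get_obs();R=Rn.from_rotvec(o['eef_rot']);p=np.array(o['tcp_pos'])
print(o['time'],p,'F',o['wrist_force'],'grip',o['grip_force'],o['grip_width'],'tilt',np.degrees(np.arcsin(-R.as_matrix()[0,2])))
f=lambda v:BY.inv().apply(R.apply(v)+p-BC)
print('c1',f(c1),'contact',f([0,0,.16]))
E
python3 st.py
```

```text
20.6833 [0.6033 0.1265 0.2096] F [ 0.032  -0.0873 -0.851 ] grip 28.005672991275787 0.6930550171581205 tilt 19.938307519644766
c1 [-0.0261 -0.0003  0.0403] contact [ 0.007  -0.0004  0.0594]
```

```bash
cat > seq.py <<'E'
from plate import *
def tgt(x,z,tilt,y=-.0004):
    R=rot(81.7,tilt);return BC+BY.apply([x,y,z])-R.apply([0,0,.16]),R
def go(steps,n):
    o=env.get_obs();s=(np.array(o['tcp_pos']),Rn.from_rotvec(o['eef_rot']))
    for st,k in zip(steps,n):
        t=tgt(*st);plan(*t,k,start=s);s=t
E
python3 -c "
from seq import *
go([(.007,.0571,20),(.0072,.0545,14.5),(.0075,.0526,10)],[2,3,3])"
```

```text
2 rows xyz [-0.004 -0.001  0.027] w [-0.002 -0.017 -0.011]
3 rows xyz [ 0.12  -0.     0.022] w [ 0.  -0.4  0. ]
3 rows xyz [ 0.099 -0.     0.016] w [ 0.    -0.327  0.   ]
```

>>> apply_moves --deltas '[{"x":-0.008,"y":0,"z":0.027,"wx":0,"wy":0,"wz":0,"gripper":0.5},{"x":-0.008,"y":0,"z":0.027,"wx":0,"wy":0,"wz":0,"gripper":0.5},{"x":0,"y":0,"z":0,"wx":0,"wy":0,"wz":0,"gripper":0.5},{"x":0.12,"y":0,"z":0.022,"wx":0,"wy":-0.4,"wz":0,"gripper":0.5},{"x":0.12,"y":0,"z":0.022,"wx":0,"wy":-0.4,"wz":0,"gripper":0.5},{"x":0.12,"y":0,"z":0.022,"wx":0,"wy":-0.4,"wz":0,"gripper":0.5},{"x":0,"y":0,"z":0,"wx":0,"wy":0,"wz":0,"gripper":0.5},{"x":0,"y":0,"z":0,"wx":0,"wy":0,"wz":0,"gripper":0.5}]' --force 20

```text
time: 21.35
tcp_pos: [0.5893, 0.1288, 0.2124]
eef_rot: [-0.211, -2.883, -0.027]
wrist_force: [-1.1, -0.1, 6.2]
grip_width: 0.7
grip_force: 28.9
```

```bash
python3 st.py; python3 look.py w9 plate_60;python3 - <<'E'
from plate import *
d,o=pickle.load(open('w9.pkl','rb'));R=Rn.from_rotvec(o['eef_rot']);p=np.array(o['tcp_pos'])
tm=[r['mask'] for r in env.trace('wrist','plate_60') if r['mask'].sum()>5000]
if tm:
  tm=tm[0];ys,xs=np.nonzero(tm);print([(c,np.nonzero(tm[:,c])[0].min(),np.nonzero(tm[:,c])[0].max()) for c in(220,256,290)])
for rho in(5,10,15,20,25,30):  # plate rotated about contact point
  a=np.radians(rho);u=np.array([np.cos(a),0,np.sin(a)]);n=np.array([np.sin(a),0,-np.cos(a)])
  cp=BY.inv().apply(R.apply([0,0,.16])+p-BC)
  q=[cp-.0385*u-.005*n,cp+.0215*u-.005*n]
  print(rho,proj(d,BC+BY.apply(q)).round(1).tolist(),'lowz',(cp-.0385*u+.005*n)[[0,2]])
E
```

```text
21.35 [0.5893 0.1288 0.2124] F [-1.1058 -0.1471  6.2023] grip 28.914248049259186 0.7004543978810864 tilt 14.221341947335883
c1 [-0.0228  0.0002  0.0351] contact [0.0083 0.0001 0.0575]
[0.5894 0.1288 0.2124] [-0.2113 -2.883  -0.0274] 21.4 [ 0.1054  0.3907  1.403   0.0625  1.5916 -1.3254] [ 1.4198 -0.348   6.9809] 0.6937743271498623
plate_60 18369 ((254.5, 249.5), (135.0, 145.0), 90.0) 0.64
[(220, np.int64(183), np.int64(317)), (256, np.int64(183), np.int64(317)), (290, np.int64(183), np.int64(317))]
5 [[252.7, 179.1], [252.8, 319.6]] lowz [-0.0296  0.0491]
10 [[252.8, 179.3], [252.8, 319.8]] lowz [-0.0287  0.0458]
15 [[252.8, 180.0], [252.8, 319.6]] lowz [-0.0276  0.0427]
20 [[252.8, 181.4], [252.7, 318.9]] lowz [-0.0262  0.0396]
25 [[252.9, 183.3], [252.7, 317.8]] lowz [-0.0245  0.0366]
30 [[252.9, 185.7], [252.7, 316.2]] lowz [-0.0225  0.0339]
```

```bash
python3 -c "
from seq import *
s=tgt(.0072,.0545,14.5)
for st,k in (((.0080,.0500,9),3),((.0085,.0455,3),3)):
  t=tgt(*st);plan(*t,k,start=s);s=t"
```

```text
3 rows xyz [ 0.113 -0.     0.037] w [ 0.  -0.4  0. ]
3 rows xyz [0.131 0.    0.039] w [ 0.    -0.436 -0.   ]
```

>>> apply_moves --deltas '[{"x":0.113,"y":0,"z":0.037,"wx":0,"wy":-0.4,"wz":0,"gripper":0.5},{"x":0.113,"y":0,"z":0.037,"wx":0,"wy":-0.4,"wz":0,"gripper":0.5},{"x":0.113,"y":0,"z":0.037,"wx":0,"wy":-0.4,"wz":0,"gripper":0.5},{"x":0,"y":0,"z":0,"wx":0,"wy":0,"wz":0,"gripper":0.5},{"x":0,"y":0,"z":0,"wx":0,"wy":0,"wz":0,"gripper":0.5},{"x":0,"y":0,"z":0,"wx":0,"wy":0,"wz":0,"gripper":0.5}]'

```text
time: 22.0
tcp_pos: [0.5761, 0.1307, 0.2123]
eef_rot: [-0.219, -2.981, -0.018]
wrist_force: [2.2, -1.7, 10.6]
grip_width: 0.694
grip_force: 30.2
```

```bash
python3 st.py
```

```text
22.0 [0.5761 0.1307 0.2123] F [ 2.1801 -1.7026 10.6195] grip 30.22990411302544 0.6937076934946916 tilt 8.646201636732117
c1 [-0.0184  0.0002  0.0289] contact [0.0103 0.0001 0.0542]
```

```bash
python3 -c "
from seq import *
s=tgt(.0080,.0500,9)
for st,k in (((.0062,.0450,5),4),((.0062,.0415,2),3)):
  t=tgt(*st);plan(*t,k,start=s);s=t"
```

```text
4 rows xyz [0.077 0.    0.033] w [ 0.    -0.218 -0.   ]
3 rows xyz [ 0.068 -0.     0.03 ] w [ 0.    -0.218  0.   ]
```

>>> apply_moves --deltas '[{"x":0.077,"y":0,"z":0.033,"wx":0,"wy":-0.218,"wz":0,"gripper":0.5},{"x":0.077,"y":0,"z":0.033,"wx":0,"wy":-0.218,"wz":0,"gripper":0.5},{"x":0.077,"y":0,"z":0.033,"wx":0,"wy":-0.218,"wz":0,"gripper":0.5},{"x":0.077,"y":0,"z":0.033,"wx":0,"wy":-0.218,"wz":0,"gripper":0.5},{"x":0,"y":0,"z":0,"wx":0,"wy":0,"wz":0,"gripper":0.5},{"x":0,"y":0,"z":0,"wx":0,"wy":0,"wz":0,"gripper":0.5}]'

```text
time: 22.5
tcp_pos: [0.5645, 0.1325, 0.2106]
eef_rot: [-0.225, -3.056, -0.011]
wrist_force: [2.3, -1.3, 14.0]
grip_width: 0.692
grip_force: 32.0
```

```bash
python3 st.py
```

```text
22.5 [0.5645 0.1325 0.2106] F [ 2.2851 -1.3046 13.9832] grip 31.99771567095013 0.6921416164006976 tilt 4.3744317463354685
c1 [-0.0162  0.0003  0.0237] contact [0.0106 0.0002 0.0511]
```

```bash
python3 look.py w10 plate_60;python3 - <<'E'
from plate import *
d,o=pickle.load(open('w10.pkl','rb'));R=Rn.from_rotvec(o['eef_rot']);p=np.array(o['tcp_pos'])
h=cv2.cvtColor(d['img'],cv2.COLOR_BGR2HSV)
for c in(225,256,290):print(c,[(r,int(h[r,c,1]),int(h[r,c,2])) for r in list(range(150,200,3))+list(range(296,345,4))])
for r in(200,240,290,310):
  s=(h[r,:,1]>45)&(h[r,:,1]<95)&(h[r,:,2]>110);x=np.nonzero(s[150:360])[0]+150;print(r,x.min(),x.max(),len(x)) if len(x) else None
for rho in(5,12,20,30,38):
  a=np.radians(rho);u=np.array([np.cos(a),0,np.sin(a)]);n=np.array([np.sin(a),0,-np.cos(a)])
  cp=BY.inv().apply(R.apply([0,0,.16])+p-BC)
  q=[cp-.0385*u-.005*n+[0,e,0] for e in(.03,-.03)]+[cp+.0215*u-.005*n+[0,e,0] for e in(.03,-.03)]
  print(rho,proj(d,BC+BY.apply(q)).round(1).tolist())
E
```

```text
[0.5646 0.1324 0.2106] [-0.2246 -3.056  -0.0106] 22.55 [ 0.1268  0.2907  1.5301  0.0225  1.3953 -1.302 ] [ 2.4211 -1.4756 14.3297] 0.6967058055051745
plate_60 19835 ((254.5, 247.0), (142.0, 143.0), 90.0) 0.94
225 [(150, 145, 162), (153, 141, 165), (156, 141, 165), (159, 136, 163), (162, 143, 162), (165, 146, 161), (168, 142, 160), (171, 141, 163), (174, 138, 159), (177, 69, 167), (180, 55, 223), (183, 55, 221), (186, 54, 223), (189, 55, 222), (192, 66, 143), (195, 64, 143), (198, 62, 194), (296, 62, 192), (300, 63, 141), (304, 58, 218), (308, 54, 222), (312, 56, 223), (316, 54, 222), (320, 148, 153), (324, 144, 158), (328, 149, 156), (332, 150, 225), (336, 156, 175), (340, 148, 227), (344, 19, 54)]
256 [(150, 139, 167), (153, 139, 162), (156, 139, 163), (159, 141, 163), (162, 142, 162), (165, 145, 162), (168, 145, 162), (171, 144, 161), (174, 143, 161), (177, 71, 173), (180, 56, 223), (183, 56, 222), (186, 55, 222), (189, 54, 222), (192, 54, 222), (195, 56, 222), (198, 57, 220), (296, 56, 223), (300, 55, 223), (304, 54, 224), (308, 55, 221), (312, 54, 221), (316, 57, 220), (320, 148,
[... 310 characters left out ...]
21), (186, 56, 222), (189, 55, 223), (192, 56, 223), (195, 58, 220), (198, 56, 224), (296, 58, 221), (300, 62, 176), (304, 50, 224), (308, 56, 222), (312, 57, 220), (316, 58, 221), (320, 147, 156), (324, 145, 158), (328, 146, 157), (332, 149, 169), (336, 145, 236), (340, 148, 224), (344, 32, 56)]
200 185 323 139
240 185 324 140
290 184 325 142
310 183 326 144
5 [[324.6, 180.8], [180.5, 181.0], [321.4, 317.6], [184.2, 317.9]]
12 [[322.2, 179.2], [182.9, 179.4], [322.7, 318.9], [182.9, 319.2]]
20 [[319.7, 179.1], [185.6, 179.3], [324.2, 319.4], [181.3, 319.7]]
30 [[316.8, 181.3], [188.7, 181.5], [326.0, 318.5], [179.4, 318.8]]
38 [[314.7, 184.6], [190.8, 184.8], [327.4, 316.5], [178.0, 316.8]]
```

>>> apply_moves --deltas '[{"x":0.06,"y":0,"z":0.03,"wx":0,"wy":-0.15,"wz":0,"gripper":0.5},{"x":0.0,"y":0,"z":0.03,"wx":0,"wy":0,"wz":0,"gripper":0.5},{"x":0,"y":0,"z":0,"wx":0,"wy":0,"wz":0,"gripper":0.5},{"x":0,"y":0,"z":0,"wx":0,"wy":0,"wz":0,"gripper":0.5}]'

```text
time: 22.93
tcp_pos: [0.5624, 0.1328, 0.2082]
eef_rot: [-0.226, -3.069, -0.01]
wrist_force: [4.4, -1.1, 12.5]
grip_width: 0.693
grip_force: 31.6
```

```bash
python3 st.py
```

```text
22.9333 [0.5624 0.1328 0.2082] F [ 4.3836 -1.0921 12.4576] grip 31.640883038198808 0.6925084832190389 tilt 3.647968786752699
c1 [-0.0159  0.0004  0.0209] contact [0.0105 0.0003 0.0486]
```

>>> apply_moves --deltas '[{"x":0.03,"y":0,"z":0.03,"wx":0,"wy":0,"wz":0,"gripper":0.5},{"x":0.02,"y":0,"z":0,"wx":0,"wy":0,"wz":0,"gripper":0.5},{"x":0,"y":0,"z":0,"wx":0,"wy":0,"wz":0,"gripper":0.5},{"x":0,"y":0,"z":0,"wx":0,"wy":0,"wz":0,"gripper":0.5}]'

```text
time: 23.27
tcp_pos: [0.5611, 0.133, 0.2069]
eef_rot: [-0.226, -3.072, -0.01]
wrist_force: [8.0, -2.0, 10.1]
grip_width: 0.697
grip_force: 29.9
```

```bash
python3 st.py
```

```text
23.2667 [0.5611 0.133  0.2069] F [ 8.0466 -2.032  10.094 ] grip 29.91479605436325 0.696605784897274 tilt 3.4930630263727123
c1 [-0.0167  0.0005  0.0194] contact [0.0096 0.0004 0.0472]
```

>>> apply_moves --deltas '[{"x":-0.06,"y":0,"z":-0.04,"wx":0,"wy":0,"wz":0,"gripper":0.5},{"x":-0.06,"y":0,"z":-0.04,"wx":0,"wy":0,"wz":0,"gripper":0.5},{"x":0,"y":0,"z":0,"wx":0,"wy":0,"wz":0,"gripper":0.5},{"x":0,"y":0,"z":0,"wx":0,"wy":0,"wz":0,"gripper":0.74},{"x":0,"y":0,"z":0,"wx":0,"wy":0,"wz":0,"gripper":0.8},{"x":0,"y":0,"z":0,"wx":0,"wy":0,"wz":0,"gripper":0.8},{"x":0,"y":0,"z":0,"wx":0,"wy":0,"wz":0,"gripper":0.8}]'

```text
time: 23.85
tcp_pos: [0.5619, 0.1325, 0.2034]
eef_rot: [-0.224, -3.054, -0.007]
wrist_force: [0.4, -0.8, -0.2]
grip_width: 0.797
grip_force: 0.0
```

```bash
python3 st.py; python3 look.py w11
python3 - <<'E'
from plate import *
d,o=pickle.load(open('w11.pkl','rb'))
h=cv2.cvtColor(d['img'],cv2.COLOR_BGR2HSV)
for c in(225,290):print(c,[(r,int(h[r,c,1]),int(h[r,c,2])) for r in list(range(140,200,3))+list(range(290,345,3))])
for r in(200,240,290,300,310):
  s=(h[r,:,1]>45)&(h[r,:,1]<95)&(h[r,:,2]>100);x=np.nonzero(s[150:360])[0]+150;print(r,x.min(),x.max(),len(x)) if len(x) else None
for bc in([.5418,.1358,0],[.5428,.1366,0]):
 for z in(.048,.058):
  q=[[sx*.03,sy*.03,z] for sx in(-1,1) for sy in(1,-1)];print(z,proj(d,np.array(bc)+BY.apply(q)).round(1).tolist())
E
```

```text
23.85 [0.5619 0.1325 0.2034] F [ 0.4321 -0.7688 -0.2466] grip 0.0 0.7969464549166585 tilt 4.502730944304003
c1 [-0.019  -0.0005  0.0166] contact [ 0.0077 -0.0006  0.0439]
[0.562  0.1325 0.2035] [-0.224  -3.0545 -0.0068] 23.9 [ 0.1281  0.2934  1.5421  0.0205  1.3826 -1.3009] [-0.0126  0.4945 -0.6293] 0.7969142015830899
225 [(140, 4, 186), (143, 12, 177), (146, 145, 116), (149, 135, 115), (152, 140, 164), (155, 143, 166), (158, 139, 167), (161, 138, 166), (164, 144, 166), (167, 141, 166), (170, 140, 166), (173, 142, 165), (176, 141, 164), (179, 139, 162), (182, 138, 164), (185, 146, 152), (188, 62, 193), (191, 59, 220), (194, 60, 222), (197, 55, 222), (290, 62, 219), (293, 61, 219), (296, 58, 219), (299, 65, 209), (302, 68, 128), (305, 70, 135), (308, 62, 221), (311, 59, 220), (314, 61, 219), (317, 62, 215), (320, 139, 110), (323, 137, 112), (326, 136, 111), (329, 138, 113), (332, 144, 119), (335, 147, 158), (338, 146, 164), (341, 87, 91), (344, 24, 54)]
290 [(140, 5, 188), (143, 8, 181), (146, 150, 112), (149, 142, 111), (152, 139, 163), (155, 139, 167), (158, 139, 167), (161, 140, 16
[... 176 characters left out ...]
, 57, 222), (197, 57, 222), (290, 59, 222), (293, 61, 219), (296, 59, 219), (299, 63, 219), (302, 64, 198), (305, 63, 201), (308, 61, 218), (311, 60, 218), (314, 61, 217), (317, 63, 219), (320, 131, 111), (323, 132, 114), (326, 132, 114), (329, 135, 115), (332, 133, 117), (335, 140, 158), (338, 150, 162), (341, 71, 83), (344, 19, 55)]
200 185 329 145
240 187 326 140
290 188 324 137
300 189 324 136
310 189 323 135
0.048 [[327.2, 184.2], [180.7, 184.3], [321.3, 316.7], [186.9, 316.8]]
0.058 [[332.9, 188.7], [174.7, 188.8], [326.1, 330.5], [181.9, 330.5]]
0.048 [[329.3, 186.3], [183.1, 186.4], [323.3, 318.5], [189.1, 318.5]]
0.058 [[335.3, 191.0], [177.3, 191.1], [328.3, 332.4], [184.3, 332.4]]
```

Run:
```python
from h import *
o=env.get_obs();p=np.array(o['tcp_pos']);a=p+[0,0,.09];R=Rn.from_rotvec(o['eef_rot'])
plan(a,R,3);plan([.580,-.095,.32],rot(31.3),start=(a,R))
```

```text
3 rows xyz [ 0.059 -0.001 -0.748] w [0. 0. 0.]
12 rows xyz [-0.286 -0.398 -0.065] w [-0.037 -0.076  0.914]
```

>>> apply_moves --deltas '[{"x":0.01,"y":0,"z":-0.2,"wx":0,"wy":0,"wz":0,"gripper":0.9},{"x":0.04,"y":0,"z":-0.6,"wx":0,"wy":0,"wz":0,"gripper":0.9},{"x":0.06,"y":0,"z":-0.75,"wx":0,"wy":0,"wz":0,"gripper":1},{"x":0.06,"y":0,"z":-0.75,"wx":0,"wy":0,"wz":0,"gripper":1},{"x":-0.286,"y":-0.398,"z":-0.065,"wx":-0.037,"wy":-0.076,"wz":0.914,"gripper":1},{"x":-0.286,"y":-0.398,"z":-0.065,"wx":-0.037,"wy":-0.076,"wz":0.914,"gripper":1},{"x":-0.286,"y":-0.398,"z":-0.065,"wx":-0.037,"wy":-0.076,"wz":0.914,"gripper":1},{"x":-0.286,"y":-0.398,"z":-0.065,"wx":-0.037,"wy":-0.076,"wz":0.914,"gripper":1},{"x":-0.286,"y":-0.398,"z":-0.065,"wx":-0.037,"wy":-0.076,"wz":0.914,"gripper":1},{"x":-0.286,"y":-0.398,"z":-0.065,"wx":-0.037,"wy":-0.076,"wz":0.914,"gripper":1}]'

```text
time: 24.73
tcp_pos: [0.5976, 0.0198, 0.3091]
eef_rot: [-0.901, -2.97, -0.005]
wrist_force: [-0.1, -0.5, 0.6]
grip_width: 0.997
grip_force: 0.0
```

>>> apply_moves --deltas '[{"x":-0.286,"y":-0.398,"z":-0.065,"wx":-0.037,"wy":-0.076,"wz":0.914,"gripper":1},{"x":-0.286,"y":-0.398,"z":-0.065,"wx":-0.037,"wy":-0.076,"wz":0.914,"gripper":1},{"x":-0.286,"y":-0.398,"z":-0.065,"wx":-0.037,"wy":-0.076,"wz":0.914,"gripper":1},{"x":-0.286,"y":-0.398,"z":-0.065,"wx":-0.037,"wy":-0.076,"wz":0.914,"gripper":1},{"x":-0.286,"y":-0.398,"z":-0.065,"wx":-0.037,"wy":-0.076,"wz":0.914,"gripper":1},{"x":-0.286,"y":-0.398,"z":-0.065,"wx":-0.037,"wy":-0.076,"wz":0.914,"gripper":1},{"x":0,"y":0,"z":0,"wx":0,"wy":0,"wz":0,"gripper":1},{"x":0,"y":0,"z":0,"wx":0,"wy":0,"wz":0,"gripper":1},{"x":0,"y":0,"z":0,"wx":0,"wy":0,"wz":0,"gripper":1}]'

```text
time: 25.48
tcp_pos: [0.5808, -0.0945, 0.3234]
eef_rot: [1.538, 2.738, 0.002]
wrist_force: [0.2, 0.3, 0.5]
grip_width: 0.994
grip_force: 0.0
```

```bash
python3 look.py w12 load_cap
python3 - <<'E'
from h import *
import pickle
d,o=pickle.load(open('w12.pkl','rb'))
m=env.trace('wrist','load_cap')[0]['mask']
s=fit([(d,m)],PARTS['load_cap'],[.586,-.0985,31.3],0)
s=fit([(d,m)],PARTS['load_cap'],[.586,-.0985,31.3,0.])
# check plate in well with top & side
T=snap('top');S=snap('side')
for d2,n in((T,'top'),(S,'side')):
  for r in env.trace(n,'plate_60'):q=np.argwhere(r['mask']).mean(0)[::-1];print(n,q,r['mask'].sum(),round(r['confidence'],2),ray(d2,q,.048))
  print(n,'well',proj(d2,[.5425,.1365,.048]))
E
```

```text
[ 0.5809 -0.0942  0.3232] [1.5372 2.7391 0.0021] 25.5333 [-0.2573  0.2008  1.4046  0.0011  1.5352 -0.8054] [ 0.4597  0.1888 -0.2438] 0.9994868085004694
load_cap 4231 ((254.5, 186.99998474121094), (66.99998474121094, 63.99999237060547), -0.0) 0.71
fit [583.8854 -99.4039  31.1207] mm,deg  err 22.490650372328872
fit [ 584.5726 -100.4828   31.0513   -4.8458] mm,deg  err 5.739974873468549
top [170.7093 202.4186] 86 0.65 [0.5461 0.3274 0.048 ]
top [233.0503 202.8228] 378 0.54 [0.5453 0.1346 0.048 ]
top well [[232.4247 203.7104]]
side [227.2025 243.2699] 163 0.71 [0.5403 0.3386 0.048 ]
side [214.9119 191.342 ] 193 0.69 [0.7182 0.1151 0.048 ]
side [257.4472 207.3416] 161 0.46 [0.5495 0.1354 0.048 ]
side well [[259.2704 208.0882]]
```

Run:
```python
from h import *
a=np.array([.5841,-.0993,.24]);R=rot(31.1);plan(a,R,3);plan([.5841,-.0993,.170],R,3,start=(a,R))
```

```text
3 rows xyz [-0.049  0.001  0.692] w [0.004 0.001 0.02 ]
3 rows xyz [0.    0.    0.583] w [0. 0. 0.]
```

>>> apply_moves --deltas '[{"x":-0.049,"y":0,"z":0.692,"wx":0,"wy":0,"wz":0.02,"gripper":1},{"x":-0.049,"y":0,"z":0.692,"wx":0,"wy":0,"wz":0.02,"gripper":1},{"x":-0.049,"y":0,"z":0.692,"wx":0,"wy":0,"wz":0.02,"gripper":1},{"x":0,"y":0,"z":0.8,"wx":0,"wy":0,"wz":0,"gripper":1},{"x":0,"y":0,"z":0.6,"wx":0,"wy":0,"wz":0,"gripper":1},{"x":0,"y":0,"z":0.35,"wx":0,"wy":0,"wz":0,"gripper":1},{"x":0,"y":0,"z":0,"wx":0,"wy":0,"wz":0,"gripper":1},{"x":0,"y":0,"z":0,"wx":0,"wy":0,"wz":0,"gripper":1}]'

```text
time: 26.5
tcp_pos: [0.5838, -0.0997, 0.1693]
eef_rot: [-1.545, -2.734, -0.0]
wrist_force: [-0.1, -0.1, -0.0]
grip_width: 1.001
grip_force: 0.0
```

>>> apply_moves --deltas '[{"x":0,"y":0,"z":0,"wx":0,"wy":0,"wz":0,"gripper":0.8},{"x":0,"y":0,"z":0,"wx":0,"wy":0,"wz":0,"gripper":0.5},{"x":0,"y":0,"z":0,"wx":0,"wy":0,"wz":0,"gripper":0.5},{"x":0,"y":0,"z":0,"wx":0,"wy":0,"wz":0,"gripper":0.5},{"x":0,"y":0,"z":0,"wx":0,"wy":0,"wz":0,"gripper":0.5}]' --force 60

```text
time: 26.92
tcp_pos: [0.5851, -0.1002, 0.1731]
eef_rot: [1.543, 2.729, 0.003]
wrist_force: [0.3, 0.3, 7.1]
grip_width: 0.677
grip_force: 65.1
```

Run:
```python
from h import *
o=env.get_obs();p=np.array(o['tcp_pos']);R=Rn.from_rotvec(o['eef_rot']);print(p,o['wrist_force'],o['grip_width'],o['grip_force'],R.as_matrix()[:,2])
a=p+[0,0,.14];plan(a,R,4);b=np.array([.5425,.1365,.31]);plan(b,rot(81.7),start=(a,R))
```

```text
[ 0.5851 -0.1002  0.1731] [0.313  0.2823 7.1389] 0.6769541696414532 65.0702154636383 [ 0.0065 -0.0013 -1.    ]
4 rows xyz [-0.004  0.004 -0.875] w [0. 0. 0.]
12 rows xyz [0.372 0.36  0.006] w [ 0.003  0.007 -0.921]
```

>>> apply_moves --deltas '[{"x":0,"y":0,"z":0,"wx":0,"wy":0,"wz":0,"gripper":0.76},{"x":0,"y":0,"z":0,"wx":0,"wy":0,"wz":0,"gripper":0.76},{"x":0,"y":0,"z":-0.19,"wx":0,"wy":0,"wz":0,"gripper":0.76},{"x":0,"y":0,"z":0,"wx":0,"wy":0,"wz":0,"gripper":0.76},{"x":0,"y":0,"z":0,"wx":0,"wy":0,"wz":0,"gripper":0.76},{"x":0,"y":0,"z":0,"wx":0,"wy":0,"wz":0,"gripper":0.5},{"x":0,"y":0,"z":0,"wx":0,"wy":0,"wz":0,"gripper":0.5},{"x":0,"y":0,"z":0,"wx":0,"wy":0,"wz":0,"gripper":0.5},{"x":0,"y":0,"z":0,"wx":0,"wy":0,"wz":0,"gripper":0.5}]' --force 80

```text
time: 27.67
tcp_pos: [0.5846, -0.1006, 0.1815]
eef_rot: [1.544, 2.731, -0.0]
wrist_force: [-5.3, -0.6, 14.5]
grip_width: 0.502
grip_force: 7.1
```

Run:
```python
from h import *
o=env.get_obs();p=np.array(o['tcp_pos']);R=Rn.from_rotvec(o['eef_rot']);print(p,o['wrist_force'],o['grip_width'],o['grip_force'],R.as_matrix().round(4).tolist())
a=p+[0,0,.14];plan(a,R,4);b=np.array([.5425,.1365,.31]);plan(b,rot(81.7),start=(a,R))
```

```text
[ 0.5846 -0.1006  0.1815] [-5.3167 -0.6485 14.5063] 0.5019403199936102 7.137059041997418 [[-0.5155, 0.8569, 0.0038], [0.8569, 0.5156, -0.0024], [-0.004, 0.0021, -1.0]]
4 rows xyz [-0.004  0.002 -0.875] w [0. 0. 0.]
12 rows xyz [0.372 0.361 0.023] w [ 0.     0.005 -0.921]
```

>>> apply_moves --deltas '[{"x":0,"y":0,"z":-0.1,"wx":0,"wy":0,"wz":0,"gripper":0.5},{"x":0,"y":0,"z":-0.1,"wx":0,"wy":0,"wz":0,"gripper":0.8},{"x":0,"y":0,"z":0,"wx":0,"wy":0,"wz":0,"gripper":0.9},{"x":0,"y":0,"z":0,"wx":0,"wy":0,"wz":0,"gripper":1},{"x":0,"y":0,"z":0,"wx":0,"wy":0,"wz":0,"gripper":1},{"x":0,"y":0,"z":0,"wx":0,"wy":0,"wz":0,"gripper":1}]'

```text
time: 28.17
tcp_pos: [0.5838, -0.0998, 0.185]
eef_rot: [-1.546, -2.735, -0.001]
wrist_force: [-0.1, -0.0, -0.8]
grip_width: 0.999
grip_force: 0.0
```

```bash
python3 look.py w13 load_cap
python3 - <<'E'
from h import *
import pickle
d,o=pickle.load(open('w13.pkl','rb'));p=np.array(o['tcp_pos']);R=Rn.from_rotvec(o['eef_rot'])
m=env.trace('wrist','load_cap')[0]['mask']
s=fit([(d,m)],PARTS['load_cap'],[.5845,-.0995,31.1],0)
c=np.array([s[0]/100,s[1]/100,0]);print('cap in tool',R.inv().apply(c-p))
plan([p[0],p[1],.1735],rot(31.1),1)
E
```

```text
[ 0.5838 -0.0998  0.1851] [-1.5461 -2.7348 -0.0009] 28.2167 [-0.2652  0.3194  1.5479  0.0006  1.2742 -0.8071] [ 0.3972  0.4256 -0.8429] 1.0003659066425474
load_cap 13962 ((259.0, 246.0), (116.0, 126.0), 90.0) 0.79
fit [585.2164 -98.6443  31.1232] mm,deg  err 157.09683466341073
cap in tool [0.0002 0.0017 0.1851]
1 rows xyz [ 0.003 -0.001  0.296] w [ 0.009 -0.    -0.014]
```

>>> apply_moves --deltas '[{"x":0,"y":0,"z":0.2,"wx":0,"wy":0,"wz":-0.014,"gripper":1},{"x":0,"y":0,"z":0.1,"wx":0,"wy":0,"wz":0,"gripper":1},{"x":0,"y":0,"z":0,"wx":0,"wy":0,"wz":0,"gripper":0.9},{"x":0,"y":0,"z":0,"wx":0,"wy":0,"wz":0,"gripper":0.8},{"x":0,"y":0,"z":0,"wx":0,"wy":0,"wz":0,"gripper":0.74},{"x":0,"y":0,"z":0,"wx":0,"wy":0,"wz":0,"gripper":0.65},{"x":0,"y":0,"z":0,"wx":0,"wy":0,"wz":0,"gripper":0.65},{"x":0,"y":0,"z":0,"wx":0,"wy":0,"wz":0,"gripper":0.65}]' --force 60

```text
time: 28.98
tcp_pos: [0.5844, -0.0999, 0.1747]
eef_rot: [1.543, 2.733, 0.002]
wrist_force: [0.3, -0.2, 2.7]
grip_width: 0.679
grip_force: 64.6
```

Run:
```python
from h import *
import pickle
o=env.get_obs();pickle.dump(o,open('capgrip.pkl','wb'))
p=np.array(o['tcp_pos']);R=Rn.from_rotvec(o['eef_rot']);print(p,o['wrist_force'],o['grip_width'],o['grip_force'],R.as_matrix().round(4).tolist())
```

```text
[ 0.5844 -0.0999  0.1747] [ 0.3037 -0.2353  2.7348] 0.6788921270349246 64.60951209068298 [[-0.5166, 0.8562, 0.0031], [0.8562, 0.5166, -0.0001], [-0.0017, 0.0026, -1.0]]
```

>>> apply_moves --deltas '[{"x":0,"y":0,"z":-0.15,"wx":0,"wy":0,"wz":0,"gripper":0.6},{"x":0,"y":0,"z":-0.35,"wx":0,"wy":0,"wz":0,"gripper":0.6},{"x":0,"y":0,"z":-0.25,"wx":0,"wy":0,"wz":0,"gripper":0.6},{"x":0,"y":0,"z":0,"wx":0,"wy":0,"wz":0,"gripper":0.6},{"x":0,"y":0,"z":0,"wx":0,"wy":0,"wz":0,"gripper":0.6}]'

```text
time: 29.4
tcp_pos: [0.5842, -0.1001, 0.2045]
eef_rot: [1.543, 2.733, 0.002]
wrist_force: [-0.3, 0.9, -2.2]
grip_width: 0.672
grip_force: 64.5
```

```bash
cat > cap.py <<'E'
from h import *
import sys,pickle
n=sys.argv[1];d=snap('wrist',n);o=env.get_obs();pickle.dump((d,o),open(n+'.pkl','wb'))
p=np.array(o['tcp_pos']);R=Rn.from_rotvec(o['eef_rot']);print(o['time'],p,'F',o['wrist_force'],o['grip_width'],o['grip_force'])
m=env.trace('wrist','load_cap')[0]['mask']
# pose of the cap in the tool frame: x,y,z,(tilt x,tilt y)
bl=lambda a:cv2.GaussianBlur(a.astype(float),(0,0),1.2);k=np.ones((384,512));T=bl(m)
def f(v):
    Q=R*Rn.from_euler('xyz',[180+v[3],v[4],v[5]],degrees=True)
    return ((bl(render(d,PARTS['load_cap'],R.apply(np.array(v[:3])/1000)+p,Q.as_matrix()))-T)**2).sum()
s=np.array([0,1.5,174.,0,0,0])
for st in(3,.7):
    r=minimize(f,s,method='Nelder-Mead',options=dict(initial_simplex=np.vstack([s]+[s+st*e for e in np.eye(6)]),maxiter=350));s=r.x
print('cap in tool mm,deg',s,r.fun,m.sum())
E
python3 cap.py w14
python3 - <<'E'
from h import *
o=env.get_obs();p=np.array(o['tcp_pos']);R=Rn.from_rotvec(o['eef_rot'])
a=p+[0,0,.11];plan(a,R,3);b=np.array([.5425,.1365,.31]);plan(b,rot(81.7),start=(a,R))
E
```

```text
29.45 [ 0.5838 -0.1     0.2036] F [ 0.1071  0.4363 -2.8926] 0.6728864376754742 64.46180462837219
cap in tool mm,deg [ -1.3883  -0.0877 176.9709  -0.0215  -0.4472   0.0959] 68.60286613464345 15793
3 rows xyz [ 0.     0.    -0.917] w [0. 0. 0.]
12 rows xyz [0.369 0.361 0.007] w [ 0.   -0.   -0.92]
```

>>> apply_moves --deltas '[{"x":0,"y":0,"z":-0.5,"wx":0,"wy":0,"wz":0,"gripper":0.6},{"x":0,"y":0,"z":-0.75,"wx":0,"wy":0,"wz":0,"gripper":0.6},{"x":0,"y":0,"z":-0.75,"wx":0,"wy":0,"wz":0,"gripper":0.6},{"x":0,"y":0,"z":-0.75,"wx":0,"wy":0,"wz":0,"gripper":0.6},{"x":0.369,"y":0.361,"z":0.007,"wx":0,"wy":0,"wz":-0.92,"gripper":0.6},{"x":0.369,"y":0.361,"z":0.007,"wx":0,"wy":0,"wz":-0.92,"gripper":0.6},{"x":0.369,"y":0.361,"z":0.007,"wx":0,"wy":0,"wz":-0.92,"gripper":0.6},{"x":0.369,"y":0.361,"z":0.007,"wx":0,"wy":0,"wz":-0.92,"gripper":0.6},{"x":0.369,"y":0.361,"z":0.007,"wx":0,"wy":0,"wz":-0.92,"gripper":0.6},{"x":0.369,"y":0.361,"z":0.007,"wx":0,"wy":0,"wz":-0.92,"gripper":0.6}]'

```text
time: 30.33
tcp_pos: [0.5895, 0.0238, 0.3108]
eef_rot: [-0.903, -3.008, -0.0]
wrist_force: [-0.3, -0.1, -2.0]
grip_width: 0.675
grip_force: 64.9
```

>>> apply_moves --deltas '[{"x":0.369,"y":0.361,"z":0.007,"wx":0,"wy":0,"wz":-0.92,"gripper":0.6},{"x":0.369,"y":0.361,"z":0.007,"wx":0,"wy":0,"wz":-0.92,"gripper":0.6},{"x":0.369,"y":0.361,"z":0.007,"wx":0,"wy":0,"wz":-0.92,"gripper":0.6},{"x":0.369,"y":0.361,"z":0.007,"wx":0,"wy":0,"wz":-0.92,"gripper":0.6},{"x":0.369,"y":0.361,"z":0.007,"wx":0,"wy":0,"wz":-0.92,"gripper":0.6},{"x":0.369,"y":0.361,"z":0.007,"wx":0,"wy":0,"wz":-0.92,"gripper":0.6},{"x":0,"y":0,"z":0,"wx":0,"wy":0,"wz":0,"gripper":0.6},{"x":0,"y":0,"z":0,"wx":0,"wy":0,"wz":0,"gripper":0.6},{"x":0,"y":0,"z":0,"wx":0,"wy":0,"wz":0,"gripper":0.6},{"x":0,"y":0,"z":0,"wx":0,"wy":0,"wz":0,"gripper":0.6}]'

```text
time: 31.17
tcp_pos: [0.5428, 0.1356, 0.31]
eef_rot: [0.229, 3.132, -0.001]
wrist_force: [0.0, 0.6, -2.6]
grip_width: 0.668
grip_force: 64.9
```

Run:
```python
from h import *
o=env.get_obs();print(o['time'],o['tcp_pos'],o['wrist_force'],o['grip_width'],o['qpos'])
plan([.5425,.1365,.243],rot(81.7),3)
```

```text
31.1667 [0.5428 0.1356 0.31  ] [ 0.0497  0.6043 -2.5516] 0.6681924748701631 [ 0.1437  0.1453  1.4956 -0.0005  1.4998 -1.2809]
3 rows xyz [0.004 0.007 0.558] w [-0.001  0.004 -0.006]
```

>>> apply_moves --deltas '[{"x":0,"y":0.02,"z":0.6,"wx":0,"wy":0,"wz":-0.018,"gripper":0.6},{"x":0,"y":0,"z":0.6,"wx":0,"wy":0,"wz":0,"gripper":0.6},{"x":0,"y":0,"z":0.475,"wx":0,"wy":0,"wz":0,"gripper":0.6},{"x":0,"y":0,"z":0,"wx":0,"wy":0,"wz":0,"gripper":0.6},{"x":0,"y":0,"z":0,"wx":0,"wy":0,"wz":0,"gripper":0.6},{"x":0,"y":0,"z":0,"wx":0,"wy":0,"wz":0,"gripper":0.6},{"x":0,"y":0,"z":0,"wx":0,"wy":0,"wz":0,"gripper":0.6}]'

```text
time: 31.75
tcp_pos: [0.5437, 0.1369, 0.2455]
eef_rot: [0.226, 3.128, 0.002]
wrist_force: [-0.5, -0.5, -1.4]
grip_width: 0.672
grip_force: 64.9
```

```bash
python3 cap.py w15
python3 - <<'E'
from h import *
import pickle
d,o=pickle.load(open('w15.pkl','rb'));p=np.array(o['tcp_pos']);R=Rn.from_rotvec(o['eef_rot'])
tm=env.trace('wrist','load_cap')[0]['mask'];ys,xs=np.nonzero(tm)
print('cap rows',[(c,np.nonzero(tm[:,c])[0].min()) for c in range(205,310,15)],'cols',[(r,np.nonzero(tm[r])[0].min(),np.nonzero(tm[r])[0].max()) for r in range(ys.min()+4,ys.min()+40,8)])
h=cv2.cvtColor(d['img'],cv2.COLOR_BGR2HSV)
m,k=brass(d['img'],(150,90,360,int(ys.min())-2))
yy,xx=np.nonzero(m);print('brass',m.sum(),xx.min(),xx.max(),yy.min(),yy.max())
s=fitbox(d,m,k,[.5425,.1365,-8.3]);S=Rn.from_euler('z',s[2]*10,degrees=True);c=np.array([s[0]/100,s[1]/100,0])
v=np.array([0,0,.1747]);
print('tool point in box (wrist)',S.inv().apply(R.apply(v)+p-c)*1000,'yaw tool',np.degrees(np.arctan2(R.as_matrix()[1,1],R.as_matrix()[0,1]))-90)
print('exp cap underside -x edge if centred',proj(d,R.apply([[.03,.03,.1747],[.03,-.03,.1747],[.03,.03,.1647],[.03,-.03,.1647]])+p))
E
```

```text
31.8 [0.5436 0.137  0.2456] F [-0.4059  0.5671 -2.8546] 0.6678334607325865 64.896719455719
cap in tool mm,deg [ -1.246    0.544  178.0522   0.3994   0.0969   0.3019] 80.62920145326741 15735
cap rows [(205, np.int64(193)), (220, np.int64(193)), (235, np.int64(194)), (250, np.int64(193)), (265, np.int64(193)), (280, np.int64(193)), (295, np.int64(193))] cols [(197, np.int64(189), np.int64(321)), (205, np.int64(187), np.int64(322)), (213, np.int64(187), np.int64(322)), (221, np.int64(188), np.int64(321)), (229, np.int64(188), np.int64(320))]
brass 6794 161 344 141 190
box [542.6717 137.0735  -8.2147] 868.6032219761759 6818
tool point in box (wrist) [ 1.7799  0.3273 70.8688] yaw tool -8.239051634023795
exp cap underside -x edge if centred [[317.7601 192.211 ]
 [188.3258 192.1852]
 [322.1034 198.4764]
 [183.779  198.4494]]
```

>>> apply_moves --deltas '[{"x":0.06,"y":-0.03,"z":0.08,"wx":0,"wy":0,"wz":0,"gripper":0.6},{"x":0,"y":0,"z":0.08,"wx":0,"wy":0,"wz":0,"gripper":0.6},{"x":0,"y":0,"z":0.08,"wx":0,"wy":0,"wz":0,"gripper":0.6},{"x":0,"y":0,"z":0,"wx":0,"wy":0,"wz":0,"gripper":0.6},{"x":0,"y":0,"z":0,"wx":0,"wy":0,"wz":0,"gripper":0.6},{"x":0,"y":0,"z":0,"wx":0,"wy":0,"wz":0,"gripper":0.6}]'

```text
time: 32.4
tcp_pos: [0.5402, 0.1363, 0.2337]
eef_rot: [0.225, 3.132, 0.0]
wrist_force: [-0.9, -0.2, -2.0]
grip_width: 0.67
grip_force: 64.9
```

```bash
python3 cap.py w16
python3 - <<'E'
from h import *
import pickle
d,o=pickle.load(open('w16.pkl','rb'));p=np.array(o['tcp_pos']);R=Rn.from_rotvec(o['eef_rot'])
tm=env.trace('wrist','load_cap')[0]['mask'];ys,xs=np.nonzero(tm)
print('cap rows',[(c,np.nonzero(tm[:,c])[0].min()) for c in range(205,310,15)],'cols',[(r,np.nonzero(tm[r])[0].min(),np.nonzero(tm[r])[0].max()) for r in range(ys.min()+4,ys.min()+40,8)])
m,k=brass(d['img'],(150,90,360,int(ys.min())-2))
yy,xx=np.nonzero(m);print('brass',m.sum(),xx.min(),xx.max(),yy.min(),yy.max())
s=fitbox(d,m,k,[.5425,.1365,-8.3]);S=Rn.from_euler('z',s[2]*10,degrees=True);c=np.array([s[0]/100,s[1]/100,0])
print('tool pt in box',S.inv().apply(R.apply([0,0,.1747])+p-c)*1000,R.as_matrix()[:,2])
print('exp',proj(d,R.apply([[.03,.03,.1747],[.03,-.03,.1747],[.03,.03,.1647],[.03,-.03,.1647]])+p).tolist())
print('rim inner',proj(d,c+S.apply([[-.031,.045,.058],[-.031,-.045,.058],[-.031,.031,.058],[-.031,-.031,.058]])).tolist())
E
```

```text
32.45 [0.5402 0.1363 0.2338] F [-0.5721  0.2777 -1.2666] 0.6693239431900454 64.90391850471497
cap in tool mm,deg [ -0.8252   0.6591 177.5359   0.1285  -0.2085   0.0598] 63.824357180440494 15857
cap rows [(205, np.int64(193)), (220, np.int64(193)), (235, np.int64(193)), (250, np.int64(193)), (265, np.int64(193)), (280, np.int64(193)), (295, np.int64(193))] cols [(197, np.int64(188), np.int64(321)), (205, np.int64(187), np.int64(322)), (213, np.int64(188), np.int64(322)), (221, np.int64(188), np.int64(321)), (229, np.int64(188), np.int64(321))]
brass 6723 158 353 150 190
box [543.0449 136.8525  -8.5585] 732.9941999054596 6743
tool pt in box [-2.4939 -0.9186 59.0878] [ 0.0013  0.0001 -1.    ]
exp [[317.61520298614386, 192.7025746178734], [188.14366707572864, 192.6457433939335], [321.949886017008, 198.99896979441434], [183.58243820666132, 198.93900958723546]]
rim inner [[351.3485276171719, 195.7319370260679], [158.97694045612104, 194.5533203008582], [321.457603372207, 195.5488021683322], [188.93498514347863, 194.7368663901961]]
```

>>> apply_moves --deltas '[{"x":-0.0475,"y":0,"z":0,"wx":0,"wy":0,"wz":0.03,"gripper":0.6},{"x":0,"y":0,"z":0,"wx":0,"wy":0,"wz":0,"gripper":0.6},{"x":0,"y":0,"z":0.06,"wx":0,"wy":0,"wz":0,"gripper":0.6},{"x":0,"y":0,"z":0.06,"wx":0,"wy":0,"wz":0,"gripper":0.6},{"x":0,"y":0,"z":0,"wx":0,"wy":0,"wz":0,"gripper":0.6},{"x":0,"y":0,"z":0,"wx":0,"wy":0,"wz":0,"gripper":0.6},{"x":0,"y":0,"z":0,"wx":0,"wy":0,"wz":0,"gripper":0.6}]'

```text
time: 33.13
tcp_pos: [0.542, 0.136, 0.2289]
eef_rot: [0.229, 3.132, 0.0]
wrist_force: [0.1, 0.6, -1.9]
grip_width: 0.672
grip_force: 64.9
```

>>> apply_moves --deltas '[{"x":0,"y":0,"z":0.05,"wx":0,"wy":0,"wz":0,"gripper":0.6},{"x":0,"y":0,"z":0.05,"wx":0,"wy":0,"wz":0,"gripper":0.6},{"x":0,"y":0,"z":0.02,"wx":0,"wy":0,"wz":0,"gripper":0.6},{"x":0,"y":0,"z":0,"wx":0,"wy":0,"wz":0,"gripper":0.6},{"x":0,"y":0,"z":0,"wx":0,"wy":0,"wz":0,"gripper":0.6}]'

```text
time: 33.55
tcp_pos: [0.542, 0.136, 0.2241]
eef_rot: [0.229, 3.132, 0.0]
wrist_force: [0.2, 0.2, -1.4]
grip_width: 0.67
grip_force: 64.9
```

>>> apply_moves --deltas '[{"x":0,"y":0,"z":0.025,"wx":0,"wy":0,"wz":0,"gripper":0.6},{"x":0,"y":0,"z":0.02,"wx":0,"wy":0,"wz":0,"gripper":0.6},{"x":0,"y":0,"z":0,"wx":0,"wy":0,"wz":0,"gripper":0.6},{"x":0,"y":0,"z":0,"wx":0,"wy":0,"wz":0,"gripper":0.6}]'

```text
time: 33.88
tcp_pos: [0.5422, 0.136, 0.2228]
eef_rot: [0.229, 3.131, 0.001]
wrist_force: [-0.8, 0.3, -0.0]
grip_width: 0.671
grip_force: 65.2
```

>>> apply_moves --deltas '[{"x":0,"y":0,"z":0,"wx":0,"wy":0,"wz":0,"gripper":0.72},{"x":0,"y":0,"z":0,"wx":0,"wy":0,"wz":0,"gripper":0.85},{"x":0,"y":0,"z":0,"wx":0,"wy":0,"wz":0,"gripper":0.95},{"x":0,"y":0,"z":0,"wx":0,"wy":0,"wz":0,"gripper":0.95},{"x":0,"y":0,"z":-0.4,"wx":0,"wy":0,"wz":0,"gripper":0.95},{"x":0,"y":0,"z":-0.8,"wx":0,"wy":0,"wz":0,"gripper":0.95},{"x":0,"y":0,"z":-0.8,"wx":0,"wy":0,"wz":0,"gripper":0.95},{"x":0,"y":0,"z":-0.4,"wx":0,"wy":0,"wz":0,"gripper":0.95},{"x":0,"y":0,"z":0,"wx":0,"wy":0,"wz":0,"gripper":0.95},{"x":0,"y":0,"z":0,"wx":0,"wy":0,"wz":0,"gripper":0.95}]'

```text
time: 34.72
tcp_pos: [0.5422, 0.136, 0.3197]
eef_rot: [0.228, 3.129, 0.001]
wrist_force: [-0.7, -1.4, -0.5]
grip_width: 0.947
grip_force: 0.0
```

Run:
```python
from h import *
import pickle
d=snap('wrist','w17');o=env.get_obs();print(o['time'],o['tcp_pos'],o['wrist_force'])
for r in env.trace('wrist','load_cap')[:1]:
  m=r['mask'];s=fit([(d,m)],PARTS['load_cap'],[.5428,.1367,-8.4],.048);s=fit([(d,m)],PARTS['load_cap'],[.5428,.1367,-8.4,.048])
mm,k=brass(d['img'],(130,60,380,345));mm[m]=0;k[m]=0
s=fitbox(d,mm,k,[.543,.137,-8.4])
h=cv2.cvtColor(d['img'],cv2.COLOR_BGR2HSV)
# buff plate visible? (gaps)  mid saturation pixels within rim
print('buff px',int(((h[...,1]>45)&(h[...,1]<90)&(h[...,2]>120)&(h[...,0]>14)&(h[...,0]<26))[60:345,150:360].sum()))
S=snap('side');
for q in('plate_50','dummy_block'):print(q,[(np.round(w(S,r['point']),3).tolist(),round(r['confidence'],2)) for r in env.look_for('side',q)])
```

```text
34.7667 [0.5417 0.136  0.3178] [-0.2274  0.1645 -0.8652]
fit [542.4428 136.5725  -8.2075] mm,deg  err 57.006468094467635
fit [543.8689 136.445   -8.4985  42.7154] mm,deg  err 18.519133279626182
box [542.6942 136.7616  -8.3884] 1315.9923114687494 7382
buff px 125
plate_50 [([0.538, 0.334, 0.043], 0.74)]
dummy_block [([0.479, -0.002, 0.022], 0.78), ([0.407, -0.236, 0.021], 0.76), ([0.741, -0.103, 0.025], 0.62), ([0.845, -0.143, 0.025], 0.51)]
```

The cap sits flush: the free-height fit shows the same -5 mm bias it showed on the bench. It is centred in the box to within about 0.3 mm and square to about 0.2°. Handing in.

```bash
python3 -c "
from cell import env
print(env.job_done())"
```

```text
the job is handed in; nothing more can be done
None
```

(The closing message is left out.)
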